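# Fit the keyed drive pulleys to a fuel-tank pump plate

### The job

Make this race-car tank top plate ready for its belt. First close the open filler neck with the red bayonet cap, set in, fully home and turned clockwise to its stop, so that no key can fall into the tank; only then take any key out of the blue block. Then, for every pulley lying on the black mat, stand a key in the slot of a pump shaft, right down, and after it slide the pulley on, rim down, keyway over the key, fully home against the shoulder; a key not needed stays in the block, and the grease pot, the wrench and the hose union stay where they are.

Things in the scene. Friction and masses are not known exactly. Their poses are not given: they have to be found in the camera images.
- neck_top (a point): Open filler neck on the plate, aluminium, 72 mm outer diameter, 26 mm high, fixed; centre of its open top, z up. Its lip is 4 mm thick, with a 48 mm hole and four slots about 17 mm wide reaching 31 mm from the axis, centred on this point's +x, +y, -x and -y. Under the lip the cap's lugs can run clockwise from above about 47 degrees to a stop; anticlockwise they are blocked after some 6.
- cap_grip (a point): Red bayonet cap of the filler neck, about 0.2 kg; centre of its grip bar, x along the bar, z up. Bar 62 mm long, 14 wide, 24 high, standing on a flange 72 mm in diameter, 5 thick, whose underside is 17 mm below this point. It starts standing on the bench, bar up. Fully home the flange lies on the neck: this point 17 mm above neck_top; locked it is 47 degrees clockwise of where it dropped in.
- cap_lugs (a point): On the cap's axis, level with the underside of its four lugs, 28 mm below cap_grip, axes as cap_grip. The lugs point along +x, +y, -x and -y, are 11 mm wide and 5 mm high and reach 29 mm from the axis, under a flange whose underside is 11 mm above this point. A round spigot, 43 mm in diameter, carries them and reaches 6 mm below them.
- shaft_a_end (a point): Pump A: centre of the end face of its upright steel shaft, 28 mm diameter, end edge chamfered 2 mm, fixed, does not turn; z up, x points out through its key slot (yellow mark; 9.5 mm wide, open at the end and outwards, floor 8.5 mm from the axis). 30 mm below, the shaft stands in a shoulder 46 mm in diameter: a pulley at home rests on it, its top flush with this end.
- slot_a (a point): Pump A: centre of the floor of the closed pocket, 9.5 mm wide, 9 mm radially and 12 mm deep, into which the key slot runs in the shoulder: 42 mm below and 13 mm out from the shaft's end centre, axes as shaft_a_end. A key right down stands here, with a little play (it may lean 1 or 2 mm), its top flush with the shaft's end. The shoulder stands on a black flange 80 mm in diameter, 10 mm high.
- shaft_b_end (a point): Pump B: centre of the end face of its upright steel shaft, 28 mm diameter, end edge chamfered 2 mm, fixed, does not turn; z up, x points out through its key slot (yellow mark; 9.5 mm wide, open at the end and outwards, floor 8.5 mm from the axis). 30 mm below, the shaft stands in a shoulder 46 mm in diameter: a pulley at home rests on it, its top flush with this end.
- slot_b (a point): Pump B: centre of the floor of the closed pocket, 9.5 mm wide, 9 mm radially and 12 mm deep, into which the key slot runs in the shoulder: 42 mm below and 13 mm out from the shaft's end centre, axes as shaft_b_end. A key right down stands here, with a little play (it may lean 1 or 2 mm), its top flush with the shaft's end. The shoulder stands on a black flange 80 mm in diameter, 10 mm high.
- shaft_c_end (a point): Pump C: centre of the end face of its upright steel shaft, 28 mm diameter, end edge chamfered 2 mm, fixed, does not turn; z up, x points out through its key slot (yellow mark; 9.5 mm wide, open at the end and outwards, floor 8.5 mm from the axis). 30 mm below, the shaft stands in a shoulder 46 mm in diameter: a pulley at home rests on it, its top flush with this end.
- slot_c (a point): Pump C: centre of the floor of the closed pocket, 9.5 mm wide, 9 mm radially and 12 mm deep, into which the key slot runs in the shoulder: 42 mm below and 13 mm out from the shaft's end centre, axes as shaft_c_end. A key right down stands here, with a little play (it may lean 1 or 2 mm), its top flush with the shaft's end. The shoulder stands on a black flange 80 mm in diameter, 10 mm high.
- key1_mid (a point): Loose brass-coloured square key, 8 x 8 x 42 mm, 21 g, ends chamfered 1.4 mm; centre of the key, z along its length. Either end may go down, any side may face out. It starts upright in a pocket of the blue key block, 20 mm standing out.
- key2_mid (a point): Loose brass-coloured square key, 8 x 8 x 42 mm, 21 g, ends chamfered 1.4 mm; centre of the key, z along its length. Either end may go down, any side may face out. It starts upright in a pocket of the blue key block, 20 mm standing out.
- key3_mid (a point): Loose brass-coloured square key, 8 x 8 x 42 mm, 21 g, ends chamfered 1.4 mm; centre of the key, z along its length. Either end may go down, any side may face out. It starts upright in a pocket of the blue key block, 20 mm standing out.
- pulley1_mid (a point): Loose aluminium toothed pulley, 0.2 to 0.37 kg; two or three are there, all alike; its centre, half-way up, z up along the bore, x through the middle of its keyway (yellow mark). Toothed rim below, 68 mm diameter, 14 high; hub boss above, 48 mm diameter, 16 high (30 overall). Bore 30 mm; keyway 11.5 mm wide, floor 21 mm from the axis, full height. Starts rim down on the bench mat and is fitted rim down.
- pulley2_mid (a point): Loose aluminium toothed pulley, 0.2 to 0.37 kg; two or three are there, all alike; its centre, half-way up, z up along the bore, x through the middle of its keyway (yellow mark). Toothed rim below, 68 mm diameter, 14 high; hub boss above, 48 mm diameter, 16 high (30 overall). Bore 30 mm; keyway 11.5 mm wide, floor 21 mm from the axis, full height. Starts rim down on the bench mat and is fitted rim down.
- pulley3_mid (a point): Loose aluminium toothed pulley, 0.2 to 0.37 kg; two or three are there, all alike; its centre, half-way up, z up along the bore, x through the middle of its keyway (yellow mark). Toothed rim below, 68 mm diameter, 14 high; hub boss above, 48 mm diameter, 16 high (30 overall). Bore 30 mm; keyway 11.5 mm wide, floor 21 mm from the axis, full height. Starts rim down on the bench mat and is fitted rim down.
- key_block: Blue key block, 50 x 135 mm, 32 mm high, fixed; origin at the centre of its underside, y along its length. Three square pockets for the keys, 22 mm deep, 45 mm apart along y, the middle one at the centre.
- plate: Oval aluminium tank top plate, 220 x 290 x 6 mm, on a low stand (fixed); origin on the bench under its centre, y along the long axis; its top is 70 mm above the bench. The three pumps and the filler neck stand on it, 104 mm apart along x and 112 along y, in any arrangement. Fixed fittings up to 18 mm high stand at its two ends.
- grease_pot: White grease pot with yellow lid, 54 mm diameter, 55 mm high; origin at the centre of its underside. Not part of the job.
- wrench: Steel wrench, 160 mm long, lying on the bench along its own x; origin at its underside near mid-length. Not part of the job.
- union: Small red and blue hose union, 28 mm diameter, 30 mm high, standing on the bench; origin at the centre of its underside. Not part of the job.
Not all that is in view belongs to the job. Of the things that look like the key_block, the largest one is meant.

How it is judged (in metres and radians):
On the way:
1. the cap is home in the filler neck and turned to its stop (horizontal distance between cap_grip and neck_top below 0.004 m and z of cap_grip in the frame of neck_top below 0.019 m and angle between the x axis of cap_grip and the x axis of neck_top, either way round between 0.61 and 0.96 rad), for 0.2 s.
At the end, for the whole second after the job is handed in: Cap within 4 mm of the neck's axis, 2 mm of fully down, 35 to 55 degrees round from its slots; each pulley within 3 mm of a shaft's axis and 1.5 mm of its shoulder, over a key within 3 mm of its slot and 2.5 mm of the floor; a shaft without a pulley has no key, other keys in the block (all of step 1 and ((horizontal distance between pulley1_mid and shaft_a_end below 0.003 m and z of pulley1_mid in the frame of shaft_a_end below -0.0135 m) or (horizontal distance between pulley1_mid and shaft_b_end below 0.003 m and z of pulley1_mid in the frame of shaft_b_end below -0.0135 m) or (horizontal distance between pulley1_mid and shaft_c_end below 0.003 m and z of pulley1_mid in the frame of shaft_c_end below -0.0135 m)) and ((horizontal distance between pulley2_mid and shaft_a_end below 0.003 m and z of pulley2_mid in the frame of shaft_a_end below -0.0135 m) or (horizontal distance between pulley2_mid and shaft_b_end below 0.003 m and z of pulley2_mid in the frame of shaft_b_end below -0.0135 m) or (horizontal distance between pulley2_mid and shaft_c_end below 0.003 m and z of pulley2_mid in the frame of shaft_c_end below -0.0135 m)) and ((horizontal distance between pulley3_mid and shaft_a_end below 0.003 m and z of pulley3_mid in the frame of shaft_a_end below -0.0135 m) or (horizontal distance between pulley3_mid and shaft_b_end below 0.003 m and z of pulley3_mid in the frame of shaft_b_end below -0.0135 m) or (horizontal distance between pulley3_mid and shaft_c_end below 0.003 m and z of pulley3_mid in the frame of shaft_c_end below -0.0135 m)) and ((x of key1_mid in the frame of key_block between -0.005 and 0.005 m and y of key1_mid in the frame of key_block between -0.052 and 0.052 m and z of key1_mid in the frame of key_block between 0.027 and 0.035 m) or (horizontal distance between key1_mid and slot_a below 0.003 m and z of key1_mid in the frame of slot_a below 0.0235 m) or (horizontal distance between key1_mid and slot_b below 0.003 m and z of key1_mid in the frame of slot_b below 0.0235 m) or (horizontal distance between key1_mid and slot_c below 0.003 m and z of key1_mid in the frame of slot_c below 0.0235 m)) and ((x of key2_mid in the frame of key_block between -0.005 and 0.005 m and y of key2_mid in the frame of key_block between -0.052 and 0.052 m and z of key2_mid in the frame of key_block between 0.027 and 0.035 m) or (horizontal distance between key2_mid and slot_a below 0.003 m and z of key2_mid in the frame of slot_a below 0.0235 m) or (horizontal distance between key2_mid and slot_b below 0.003 m and z of key2_mid in the frame of slot_b below 0.0235 m) or (horizontal distance between key2_mid and slot_c below 0.003 m and z of key2_mid in the frame of slot_c below 0.0235 m)) and ((x of key3_mid in the frame of key_block between -0.005 and 0.005 m and y of key3_mid in the frame of key_block between -0.052 and 0.052 m and z of key3_mid in the frame of key_block between 0.027 and 0.035 m) or (horizontal distance between key3_mid and slot_a below 0.003 m and z of key3_mid in the frame of slot_a below 0.0235 m) or (horizontal distance between key3_mid and slot_b below 0.003 m and z of key3_mid in the frame of slot_b below 0.0235 m) or (horizontal distance between key3_mid and slot_c below 0.003 m and z of key3_mid in the frame of slot_c below 0.0235 m)) and (not (horizontal distance between any of key1_mid, key2_mid, key3_mid and slot_a below 0.01 m) or (horizontal distance between pulley1_mid and shaft_a_end below 0.003 m and z of pulley1_mid in the frame of shaft_a_end below -0.0135 m) or (horizontal distance between pulley2_mid and shaft_a_end below 0.003 m and z of pulley2_mid in the frame of shaft_a_end below -0.0135 m) or (horizontal distance between pulley3_mid and shaft_a_end below 0.003 m and z of pulley3_mid in the frame of shaft_a_end below -0.0135 m)) and (not (horizontal distance between any of key1_mid, key2_mid, key3_mid and slot_b below 0.01 m) or (horizontal distance between pulley1_mid and shaft_b_end below 0.003 m and z of pulley1_mid in the frame of shaft_b_end below -0.0135 m) or (horizontal distance between pulley2_mid and shaft_b_end below 0.003 m and z of pulley2_mid in the frame of shaft_b_end below -0.0135 m) or (horizontal distance between pulley3_mid and shaft_b_end below 0.003 m and z of pulley3_mid in the frame of shaft_b_end below -0.0135 m)) and (not (horizontal distance between any of key1_mid, key2_mid, key3_mid and slot_c below 0.01 m) or (horizontal distance between pulley1_mid and shaft_c_end below 0.003 m and z of pulley1_mid in the frame of shaft_c_end below -0.0135 m) or (horizontal distance between pulley2_mid and shaft_c_end below 0.003 m and z of pulley2_mid in the frame of shaft_c_end below -0.0135 m) or (horizontal distance between pulley3_mid and shaft_c_end below 0.003 m and z of pulley3_mid in the frame of shaft_c_end below -0.0135 m)) and linear speed of each of pulley1, pulley2, pulley3, cap below 0.02 m/s); the robot touches nothing.
It fails at once if a key is taken from the block (over 30 mm) while the filler neck is not closed and locked (distance of any of key1_mid, key2_mid, key3_mid from where it was at the start of the episode above 0.03 m and not (horizontal distance between cap_grip and neck_top below 0.004 m and z of cap_grip in the frame of neck_top below 0.019 m and angle between the x axis of cap_grip and the x axis of neck_top, either way round between 0.61 and 0.96 rad)).
It fails at once if a pulley is pushed home on a shaft that has no key ((((horizontal distance between pulley1_mid and shaft_a_end below 0.003 m and z of pulley1_mid in the frame of shaft_a_end below -0.007 m) or (horizontal distance between pulley2_mid and shaft_a_end below 0.003 m and z of pulley2_mid in the frame of shaft_a_end below -0.007 m) or (horizontal distance between pulley3_mid and shaft_a_end below 0.003 m and z of pulley3_mid in the frame of shaft_a_end below -0.007 m)) and not (horizontal distance between any of key1_mid, key2_mid, key3_mid and slot_a below 0.01 m)) or (((horizontal distance between pulley1_mid and shaft_b_end below 0.003 m and z of pulley1_mid in the frame of shaft_b_end below -0.007 m) or (horizontal distance between pulley2_mid and shaft_b_end below 0.003 m and z of pulley2_mid in the frame of shaft_b_end below -0.007 m) or (horizontal distance between pulley3_mid and shaft_b_end below 0.003 m and z of pulley3_mid in the frame of shaft_b_end below -0.007 m)) and not (horizontal distance between any of key1_mid, key2_mid, key3_mid and slot_b below 0.01 m)) or (((horizontal distance between pulley1_mid and shaft_c_end below 0.003 m and z of pulley1_mid in the frame of shaft_c_end below -0.007 m) or (horizontal distance between pulley2_mid and shaft_c_end below 0.003 m and z of pulley2_mid in the frame of shaft_c_end below -0.007 m) or (horizontal distance between pulley3_mid and shaft_c_end below 0.003 m and z of pulley3_mid in the frame of shaft_c_end below -0.007 m)) and not (horizontal distance between any of key1_mid, key2_mid, key3_mid and slot_c below 0.01 m))).
It fails at once if the grease pot, the wrench or the hose union is moved more than 30 mm or tipped over (distance of any of grease_pot, wrench, union from where it was at the start of the episode above 0.03 m or angle between any of grease_pot, wrench, union's own z axis and vertical above 0.5 rad).
Of pulley1, pulley2, pulley3 only 2 to 3 are there at a start; the rules pass over those that are not, and their reading is None.
At some moment in a run one of pulley1, pulley2, pulley3 may be knocked a few centimetres aside while the robot is not near it.
It also fails if it takes over 210 s, if anything falls off the work surface, if the arm or the gripper's body presses on something with over 40 N, if the wrist force passes 120 N, or if a joint passes its speed limit or range.

### The arm

A 6-joint arm with a two-finger parallel gripper is mounted at the origin on the work surface. World frame = base frame: x ahead of the robot, y to its left, z up, the work surface at z = 0. Lengths are in mm, angles in rad, forces in N, time in s.
With the tool pointing down it reaches from about 275 to 750 mm from the base axis. Payload 10.2 kg.
Tool frame: the origin (TCP) lies where the fingers leave the gripper's body, on its centre line; the fingertips stand 73 mm ahead of it and the grasp point (between the pads) lies 54 mm ahead of it (arm.tips_ahead is the distance from the TCP to the fingertips, in mm); z points along the fingers, y is the line along which they close (so a half turn about z gives the same grasp; the last joint's range is limited). The gripper opens to 85 mm and grips with 20 to 120 N. Pads are 22 mm wide; open, the fingers measure 114 mm over their backs; the gripper's body (76 mm by 85 mm) begins 54 mm behind the grasp point. The pads swing forward as they close: fully open they stand 13 mm farther back than shut.
Start: joints at [-1.506, 0.313, 1.498, -0, 1.331, -0.223], TCP at [149.005, -503.418, 303.894] pointing down, gripper open.
Joint ranges: [-2.94, 2.94], [-0.97, 2.17], [0.19, 2.56], [-1.23, 4.37], [0.02, 3.11], [-2.88, 2.88]. Speed limits (rad/s): [2.39, 2.39, 3.01, 3.14, 3.14, 3.14].

### API

Orientations are given as a rotation vector (axis times angle).
In Python, from bench import arm gives the robot as it stands.
- The arm moves only by the tool arm_command, never from a script. Its arguments are lists of equal length, an entry for each row: "translation": the shift along the world's x, y, z in cm, a list of three; "roll": the turn about the world's z in degrees; "gripper": the finger opening in cm, from 0 to 8.54. A call has 1 to 12 rows; each row shifts and turns the commanded pose from where the row before left it; what a row does not reach is not made up. A row lasts 1/8 s, in which the tool goes at most 62.5 mm and 10.7 degrees, less where a joint would pass 70% of its speed; a pose out of reach is approached as far as the arm can. A call is refused whole if a number of a shift passes 6.25 or a number of a turn 10.7, either way. A call with a gripper value outside its range is refused whole. The fingers move at their own pace and stop on an object; "newtons" is the grip in N (left out, the last holds). Time passes only in rows, so rows that do not move let the fingers close. It gives the time, the measured TCP pose, the force and the opening at its end, in the units of the state.
- arm.read_state(): the state, without advancing time (a new reading comes with each control period).
- arm.snapshot(name): name is "side" or "top" or "wrist"; returns (picture, depth): 420x560x3 uint8, blue, green, red; 420x560 float32, mm along the optical axis (not along the pixel's ray), 0 where there is no reading.
- arm.camera_info(name): a dict with "K" (3x3 intrinsics, pixels), "D" ([k1, k2, p1, p2, k3] as OpenCV has them; the pictures are not rectified), "eye" and "attitude" of the camera in the world; the wrist camera has in their place "hand_eye" (4x4, takes a point from camera to tool coordinates, whose origin is the TCP and whose axes are the flange's). Camera axes: x right, y down, z forward; pixel columns grow to the right and rows downward; lengths in mm; the calibration is good to about 2 mm. A picture is of the moment at which its call begins: read the wrist's pose just before it. camera_info takes no time and is no camera call.
- arm.hand_in(): hands the job in, once; it reports no verdict.
The state is a dict: "t": time; "qpos": joint angles; "qd": joint speeds; "effort": joint torques, N m; "tcp_pos": TCP position; "orientation": TCP orientation; "ft_force": force on the tool from outside, world axes, zero at the start; "torque": the same for the moment, N m; "finger_gap": finger opening in mm.
Only numpy, scipy, OpenCV 4.12 (cv2) and the standard library are available. Lean on these libraries where they do the work, as an engineer would, in place of code of your own. Each camera call takes 0.05 s, during which the arm holds its last target. There are 200 camera calls.

## Working session

There is one attempt and no reset: what is moved stays moved. The work goes in short steps, Python scripts to look and compute and a tool call to move; the robot and the scene stay as the last step left them, time stands still between calls to the robot, and variables do not carry over. Pictures are saved under pics/ and viewed, on a budget of 14 in all, crops included, one or two more only if the job needs it, and the job is handed in when it is done.

Besides the shell and the picture viewer there is one more tool, called after "Request:" by a JSON object that holds its "fn" and its "kwargs", one argument or row to a line. arm_command: Moves the arm, as the interface text tells. Its arguments: {"type":"object","properties":{"translation":{"type":"array","items":{"type":"array","items":{"type":"number"}}},"roll":{"type":"array","items":{"type":"number"}},"gripper":{"type":"array","items":{"type":"number"}},"newtons":{"type":"number"}},"required":["translation","roll","gripper"]}

```bash
mkdir -p pics; ls
cat > h.py <<'E'
import numpy as np, cv2
from scipy.spatial.transform import Rotation as R
from bench import arm
def campose(name):
    ci=arm.camera_info(name); K=np.array(ci["K"],float); D=np.array(ci["D"],float)
    if name=="wrist":
        s=arm.read_state(); T=np.eye(4); T[:3,:3]=R.from_rotvec(s["orientation"]).as_matrix(); T[:3,3]=s["tcp_pos"]
        M=T@np.array(ci["hand_eye"])
        return K,D,M[:3,:3],M[:3,3]
    a=np.array(ci["attitude"],float); Rm=a if a.shape==(3,3) else R.from_rotvec(a).as_matrix()
    return K,D,Rm,np.array(ci["eye"],float)
def snap(name,fn=None):
    c=campose(name); im,d=arm.snapshot(name)
    if fn: cv2.imwrite("pics/"+fn,im)
    return im,d,c
def cloud(d,c):
    K,D,Rm,e=c; h,w=d.shape
    uv=np.stack(np.meshgrid(np.arange(w),np.arange(h)),-1).reshape(-1,1,2).astype(float)
    n=cv2.undistortPoints(uv,K,D).reshape(h,w,2)
    P=np.dstack([n*d[...,None],d])@Rm.T+e
    P[d<=0]=np.nan
    return P
def ray(u,v,z,c):
    K,D,Rm,e=c; n=cv2.undistortPoints(np.array([[[u,v]]],float),K,D)[0,0]
    r=Rm@np.array([n[0],n[1],1]); return e+r*(z-e[2])/r[2]
def proj(p,c):
    K,D,Rm,e=c; return cv2.projectPoints((np.atleast_2d(p)-e)@Rm,np.zeros(3),np.zeros(3),K,D)[0].reshape(-1,2)
E
python3 - <<'E'
from h import *
for n in("side","top","wrist"):
    print(n,arm.camera_info(n))
a=snap("top","top0.png");b=snap("side","side0.png")
np.savez("s0.npz",top=a[0],td=a[1],side=b[0],sd=b[1])
print(arm.read_state())
E
```

```text
pics
side {'K': array([[394.29841929,   0.        , 279.05189366],
       [  0.        , 394.29841929, 205.88362661],
       [  0.        ,   0.        ,   1.        ]]), 'D': array([0.03493142, 0.        , 0.        , 0.        , 0.        ]), 'eye': array([201.62952826, 901.19930833, 762.02255257]), 'attitude': array([-0.58008985,  2.58185228, -1.302998  ])}
top {'K': array([[546.88567845,   0.        , 281.47366283],
       [  0.        , 546.88567845, 199.31903378],
       [  0.        ,   0.        ,   1.        ]]), 'D': array([0.02790118, 0.        , 0.        , 0.        , 0.        ]), 'eye': array([ 476.31681046,   61.16741503, 1356.3496949 ]), 'attitude': array([-2.1861756 ,  2.18570176, -0.07686666])}
wrist {'K': array([[307.94253524,   0.        , 283.30034761],
       [  0.        , 307.94253524, 206.5758647 ],
       [  0.        ,   0.        ,   1.        ]]), 'D': array([0.0218502, 0.       , 0.       , 0.       , 0.       ]), 'hand_eye': array([[-1.61913462e-04, -9.57606749e-01, -2.88078615e-01,
         7.21456997e+01],
       [ 9.99999921e-01, -2.59404994e-04,  3
[... 167 characters left out ...]
  0.00000000e+00,
         1.00000000e+00]])}
{'t': 0.1, 'qpos': array([-1.50644050e+00,  3.13378500e-01,  1.49832601e+00, -4.07378127e-05,
        1.33100548e+00, -2.23409437e-01]), 'qd': array([ 0.00024638, -0.00265902, -0.00334936,  0.00133586,  0.00158131,
       -0.00075075]), 'effort': array([ 2.95822530e-03, -4.12891209e+01, -2.60143822e+01, -1.70271296e-04,
        3.01156411e-03,  2.25144191e-05]), 'tcp_pos': array([ 148.96748308, -503.27507697,  303.41342799]), 'orientation': array([-3.10802217e+00, -4.50317512e-01, -7.74486822e-05]), 'ft_force': array([ 0.50030006, -0.27537809, -0.29178472]), 'torque': array([ 0.01658843, -0.00705166, -0.03276713]), 'finger_gap': 85.3614129137258}
```

View pics/top0.png

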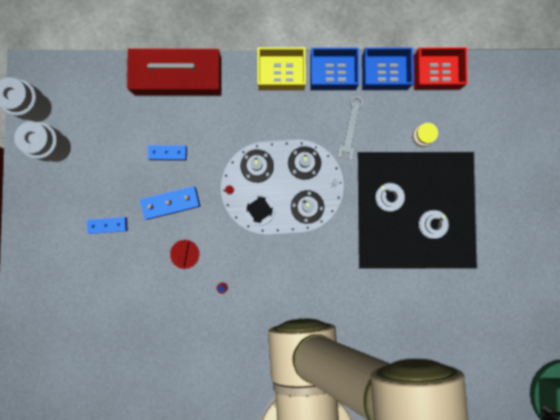

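View pics/side0.png

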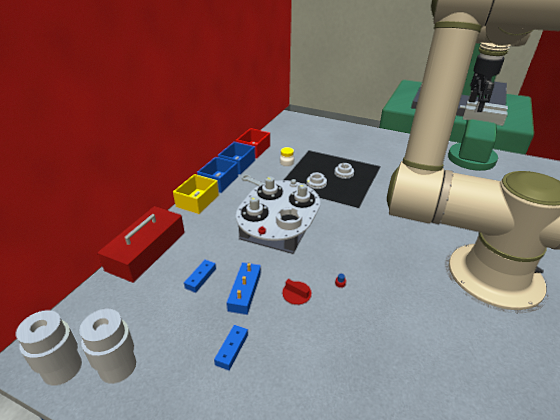

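The top view shows the cap at (185,254) and the open neck at (260,210). The pumps are at (257,164), (305,160) and (307,206). The largest blue block is at (170,203), with small look-alikes at (167,152) and (107,226). There are two pulleys, at (390,197) and (434,223). The union is at (222,288), the pot at (427,133) and the wrench at (350,128). The red boxes and bins are not part of the job.

Run:
```python
from h import *
s=np.load("s0.npz"); c=campose("top"); P=cloud(s["td"],c)
for n,(u,v,r) in dict(cap=(185,254,14),neck=(260,210,16),p1=(257,164,16),p2=(305,160,16),p3=(307,206,16),block=(170,203,32),pulA=(390,197,17),pulB=(434,223,17),union=(222,288,7),pot=(427,133,13)).items():
    q=P[v-r:v+r+1,u-r:u+r+1].reshape(-1,3); q=q[~np.isnan(q[:,0])]
    zz=np.sort(q[:,2]); top=zz[-5]; t=q[q[:,2]>top-5]
    print(n,"zmax %.0f"%top,"top mean",t.mean(0).round(1),len(t),"ext",np.ptp(t[:,:2],0).round(0), "zpct",np.percentile(zz,[5,30,50,80,95]).round(0))
    if n=="block":
        t=q[(q[:,2]>24)&(q[:,2]<40)]; rc=cv2.minAreaRect(t[:,:2].astype(np.float32)); print(rc)
        k=q[q[:,2]>42]; print(len(k),k.round(0).tolist()[:12])
    if n=="cap":
        rc=cv2.minAreaRect(t[:,:2].astype(np.float32)); print(rc)
        t=q[(q[:,2]>8)]; print(cv2.minEnclosingCircle(t[:,:2].astype(np.float32)))
hsv=cv2.cvtColor(s["top"],cv2.COLOR_BGR2HSV)
m=(hsv[...,0]>22)&(hsv[...,0]<36)&(hsv[...,1]>90)&(hsv[...,2]>90)
n,_,st,ce=cv2.connectedComponentsWithStats(m.astype(np.uint8))
for i in range(1,n):
    if st[i,4]<60: print(ce[i].round(1),st[i,4])
```

```text
cap zmax 50 top mean [438.2 295.8  47.6] 95 ext [59. 20.] zpct [-1. 20. 22. 36. 48.]
((436.8868103027344, 295.9276123046875), (13.9349365234375, 60.36918640136719), 82.07518005371094)
((433.8568420410156, 293.68499755859375), 39.53701400756836)
neck zmax 101 top mean [542.8 112.6  98.1] 138 ext [69. 69.] zpct [67. 71. 74. 95. 98.]
p1 zmax 127 top mean [643.5 119.1 124.7] 46 ext [23. 25.] zpct [ 68.  78.  81.  92. 122.]
p2 zmax 127 top mean [652.3   7.8 124.1] 54 ext [25. 27.] zpct [ 68.  78.  81.  92. 122.]
p3 zmax 126 top mean [5.470e+02 3.000e-01 1.232e+02] 66 ext [25. 27.] zpct [ 68.  78.  80.  92. 122.]
block zmax 56 top mean [561.4 332.8  53.9] 29 ext [29. 92.] zpct [-4. -0.  2. 31. 35.]
((561.5498657226562, 333.37518310546875), (50.69276428222656, 136.16871643066406), 13.988008499145508)
42 [[575.0, 291.0, 56.0], [575.0, 288.0, 56.0], [576.0, 287.0, 51.0], [573.0, 294.0, 52.0], [573.0, 291.0, 53.0], [573.0, 289.0, 54.0], [573.0, 287.0, 50.0], [571.0, 291.0, 54.0], [570.0, 287.0, 60.0], [571.0, 287.0, 51.0], [568.0, 291.0, 52.0], [569.0, 289.0, 49.0]]
pulA zmax 36 top mean [ 576.4 -206.9   32.5] 62 ext [46. 44.] zpct [-3.  1.  4. 17. 31.]
pulB zmax 35 top mean [ 511.  -309.9   32. ] 62 ext [43. 47.] zpct [-4.  1.  4. 17. 30.]
union zmax 34 top mean [354.3 206.1  31.3] 30 ext [17. 15.] zpct [-4.  0.  4. 22. 31.]
pot zmax 60 top mean [ 725.5 -288.2   57.4] 101 ext [44. 44.] zpct [-4.  2. 29. 54. 58.]
[263.  89.] 1
[265.5  88.5] 2
[268.  89.] 1
[274.1  88.6] 7
[278.  89.] 1
[280.5  89. ] 2
[283.  89.] 1
[286.3  88.7] 3
[292.   88.7] 3
[297.5  88.5] 2
[300.  89.] 1
[305.  157.5] 2
[307. 204.] 1
[298.1 330.2] 14
[310.5 336.2] 4
[305.6 338.8] 5
[300.5 343.2] 4
[296.4 350. ] 12
[294.  360.5] 6
[295.  365.5] 2
[416.5 379. ] 35
[367.9 399.7] 35
[370.5 418. ] 4
```

Request:
{"fn": "arm_command", "kwargs": {
  "translation": [
    [4.7, 3.5, 0],
    [4.7, 3.5, 0],
    [4.7, 3.5, 0],
    [4.7, 3.5, 0],
    [4.7, 3.5, 0],
    [4.7, 3.5, 0],
    [4.7, 3.5, 0],
    [0, 0, 0],
    [0, 0, 0]
  ],
  "roll": [-5, -5, -5, -5, -4.5, 0, 0, 0, 0],
  "gripper": [8.5, 8.5, 8.5, 8.5, 8.5, 8.5, 8.5, 8.5, 8.5]
}}

```text
t: 1.23
tcp_pos: [477.7, -258.6, 303.5]
orientation: [-3.134, 0.219, 0.001]
ft_force: [-0.1, 0.1, -0.4]
finger_gap: 85.0
```

```bash
cat >> h.py <<'E'
def save(fn):
    im,d,c=snap("wrist",fn+".png"); np.savez(fn+".npz",im=im,d=d,K=c[0],D=c[1],R=c[2],e=c[3])
    s=arm.read_state(); print(round(s["t"],2),np.round(s["tcp_pos"],1),np.degrees(R.from_rotvec(s["orientation"]).as_euler("xyz")).round(1),np.round(s["qpos"],2)); return im,d,c
def load(fn):
    s=np.load(fn+".npz"); return s["im"],s["d"],(s["K"],s["D"],s["R"],s["e"])
E
python3 -c "
from h import *
save('w_pul')"
```

```text
1.27 [ 477.4 -259.   303.7] [-180.     0.    -8.1] [-0.71  0.35  1.44 -0.    1.35  1.  ]
```

Request:
{"fn": "arm_command", "kwargs": {
  "translation": [
    [1.85, 5.4, 0],
    [1.85, 5.4, 0],
    [1.85, 5.4, 0],
    [1.85, 5.4, 0],
    [1.85, 5.4, 0],
    [1.85, 5.4, 0],
    [0, 0, 0],
    [0, 0, 0]
  ],
  "roll": [0, 0, 0, 0, 0, 0, 0, 0],
  "gripper": [8.5, 8.5, 8.5, 8.5, 8.5, 8.5, 8.5, 8.5]
}}

```text
t: 2.28
tcp_pos: [588.8, 64.2, 303.8]
orientation: [3.133, -0.222, -0.001]
ft_force: [0.4, -0.1, 0.0]
finger_gap: 85.3
```

```bash
python3 -c "
from h import *
save('w_plate')"
```

```text
2.33 [588.8  63.8 303.9] [180.    0.   -8.1] [-0.09  0.46  1.28 -0.    1.4   1.62]
```

Request:
{"fn": "arm_command", "kwargs": {
  "translation": [
    [-2, 5, 0],
    [-2, 5, 0],
    [-2, 5, 0],
    [-2, 5, 0],
    [-2, 5, 0],
    [0, 0, 0],
    [0, 0, 0]
  ],
  "roll": [0, 0, 0, 0, 0, 0, 0],
  "gripper": [8.5, 8.5, 8.5, 8.5, 8.5, 8.5, 8.5]
}}

```text
t: 3.2
tcp_pos: [489.6, 314.1, 304.0]
orientation: [3.133, -0.222, 0.0]
ft_force: [0.5, -0.3, 0.4]
finger_gap: 85.0
```

```bash
python3 -c "
from h import *
save('w_cap')"
```

```text
3.25 [489.8 313.9 304. ] [180.   -0.   -8.1] [ 0.37  0.44  1.32 -0.    1.38  2.08]
```

View pics/w_plate.png

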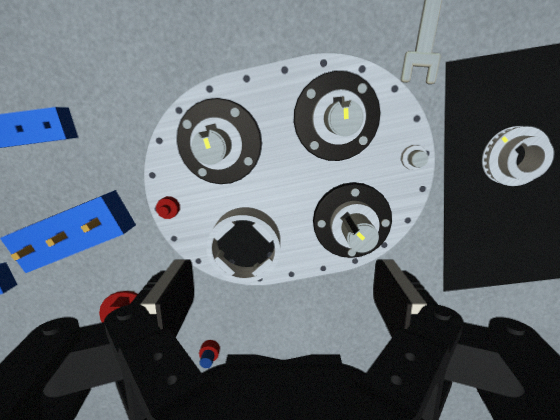

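View pics/w_cap.png

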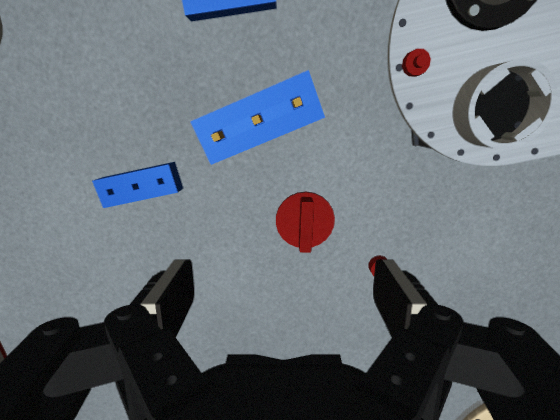

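View pics/w_pul.png

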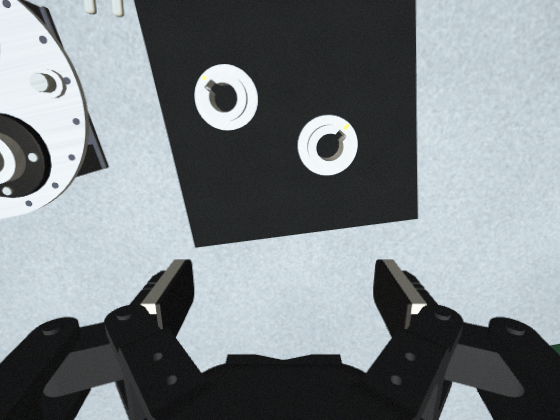

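The wrist pictures show:
- **Plate:** the neck hole is at (245,248), with slots visible. The shaft marks are at (207,142), (346,113) and (360,236).
- **Cap and block:** the cap bar is at (306,222), and the big block with its three keys is at (257,118).
- **Mat:** there are two pulleys, at (225,97) and (328,146), with their keyway marks at (205,77) and (347,127).

```bash
cat > m.py <<'E'
from h import *
from scipy.optimize import least_squares
def pts(P,x,y,r,z0,z1):
    q=P.reshape(-1,3); m=(np.hypot(q[:,0]-x,q[:,1]-y)<r)&(q[:,2]>z0)&(q[:,2]<z1); return q[m]
def circ(f,x,y,rout,z0,z1):
    im,d,c=load(f); P=cloud(d,c); t=pts(P,x,y,rout+10,z0,z1)
    hull=cv2.convexHull(t[:,:2].astype(np.float32))[:,0]
    o=least_squares(lambda p:np.hypot(hull[:,0]-p[0],hull[:,1]-p[1])-p[2],[x,y,rout],loss="soft_l1").x
    return o.round(1),round(float(np.median(t[:,2])),1),len(t)
def prof(f,x,y,z,r,n=72):
    im,d,c=load(f); a=np.arange(n)*2*np.pi/n
    p=proj(np.c_[x+r*np.cos(a),y+r*np.sin(a),np.full(n,z)],c)
    g=cv2.remap(im,p[:,0].astype(np.float32)[None],p[:,1].astype(np.float32)[None],cv2.INTER_LINEAR)[0]
    return a,g
def yellow(f,z,x,y,r):
    im,d,c=load(f); h=cv2.cvtColor(im,cv2.COLOR_BGR2HSV)
    m=(h[...,0]>20)&(h[...,0]<38)&(h[...,1]>80)&(h[...,2]>90)
    v,u=np.nonzero(m); w=np.array([ray(a,b,z,c)[:2] for a,b in zip(u,v)])
    k=np.hypot(w[:,0]-x,w[:,1]-y)<r; q=w[k].mean(0); return q.round(1),k.sum(),np.degrees(np.arctan2(q[1]-y,q[0]-x)).round(1)
E
python3 - <<'E'
from m import *
for f in("w_cap","w_plate"): 
    print(f,"neck",circ(f,543,113,36,92,102))
for n,x,y in(("p1",643,119),("p2",652,8),("p3",547,0)):
    o=circ("w_plate",x,y,12,120,135); print(n,o, yellow("w_plate",o[1],o[0][0],o[0][1],17))
for n,x,y in(("pA",576,-207),("pB",511,-310)):
    o=circ("w_pul",x,y,24,24,40); print(n,o,yellow("w_pul",30,o[0][0],o[0][1],24))
print("cap",circ("w_cap",437,296,36,15,30))
im,d,c=load("w_cap");P=cloud(d,c)
t=pts(P,437,296,45,38,60); print(cv2.minAreaRect(t[:,:2].astype(np.float32)),np.median(t[:,2]),len(t),t.mean(0))
t=pts(P,561,333,80,25,40); print(cv2.minAreaRect(t[:,:2].astype(np.float32)),np.median(t[:,2]))
h=cv2.cvtColor(im,cv2.COLOR_BGR2HSV); m=((h[...,0]>12)&(h[...,0]<32)&(h[...,1]>110)&(h[...,2]>120)).astype(np.uint8)
n,l,st,ce=cv2.connectedComponentsWithStats(m)
for i in range(1,n):
    if st[i,4]>25: print(ce[i].round(1),st[i,4],ray(*ce[i],50,c).round(1),np.nanmedian(P[l==i],0).round(1))
E
```

```text
w_cap neck (array([539.6, 110.5,  36.2]), 95.9, 3029)
w_plate neck (array([539.8, 110.3,  35.9]), 95.8, 1789)
p1 (array([643.3, 116.7,  13.8]), 122.0, 857) (array([646.6, 117.4]), np.int64(47), np.float64(11.7))
p2 (array([650.2,   5.5,  13.8]), 122.1, 928) (array([653.8,   4.9]), np.int64(52), np.float64(-9.7))
p3 (array([546.8,  -1.2,  13.9]), 121.9, 670) (array([549.3,   0.8]), np.int64(38), np.float64(39.4))
pA (array([ 574.4, -208.6,   24.2]), 30.1, 1106) (array([nan, nan]), np.int64(0), np.float64(nan))
pB (array([ 507.4, -314.6,   23.8]), 30.0, 922) (array([nan, nan]), np.int64(0), np.float64(nan))
cap (array([435.2, 294.9,  35.6]), 22.1, 1953)
((435.4272766113281, 294.73773193359375), (14.178086280822754, 61.87522506713867), 80.41073608398438) 45.84906956233641 658 [436.97734842 294.78091133  45.60666226]
((559.5156860351562, 331.8864440917969), (50.4366569519043, 135.67466735839844), 14.079141616821289) 32.152604476861086
[297.1 101.9] 58 [570.4 288.   50. ] [570.3 288.1  52.1]
[255.8 119.3] 55 [559.8 331.4  50. ] [559.7 331.3  51.8]
[215.6 136.5] 51 [548.8 375.1  50. ] [548.9 374.6  52.2]m.py:19: RuntimeWarning: Mean of empty slice.
  k=np.hypot(w[:,0]-x,w[:,1]-y)<r; q=w[k].mean(0); return q.round(1),k.sum(),np.degrees(np.arctan2(q[1]-y,q[0]-x)).round(1)
  ret = um.true_divide(
```

```bash
cat >> m.py <<'E'
def ortho(f,x,y,z,half=40,n=250):
    im,d,c=load(f); s=np.linspace(half,-half,n); X,Y=np.meshgrid(s,s,indexing="ij")
    p=proj(np.c_[(x+X).ravel(),(y+Y).ravel(),np.full(n*n,z)],c).astype(np.float32).reshape(n,n,2)
    o=cv2.remap(im,p[...,0].copy(),p[...,1].copy(),cv2.INTER_CUBIC); cv2.circle(o,(n//2,n//2),2,(255,0,255),-1); return o
E
python3 - <<'E'
from m import *
T=[ortho("w_plate",539.7,110.4,96),ortho("w_plate",643.3,116.7,122,25),ortho("w_plate",650.2,5.5,122,25),ortho("w_plate",546.8,-1.2,122,25),ortho("w_pul",574.4,-208.6,30,30),ortho("w_pul",507.4,-314.6,30,30)]
cv2.imwrite("pics/tiles.png",np.vstack([np.hstack(T[:3]),np.hstack(T[3:])]))
for f in("w_plate","w_cap"):
  for r in(27,29):
    a,g=prof(f,539.7,110.4,95.9,r); b=g.max(1)<110; print(f,r,"".join("#" if q else "." for q in b)); 
    best=max(range(0,90),key=lambda k:sum(b[i]*np.cos(4*(a[i]-np.radians(k))) for i in range(len(a)))); print(best)
E
```

```text
w_plate 27 ##...........#######...........#######...........#######...........#####
80
w_plate 29 ##..........########...........#######..........########..........######
78
w_cap 27 ##...........#######...........#######...........#######...........#####
80
w_cap 29 ###..........#######..........########..........########..........######
79
```

View pics/tiles.png

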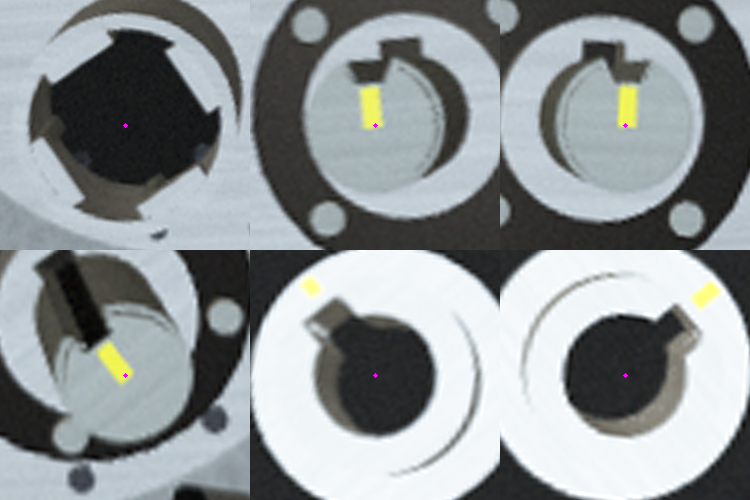

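Request:
{"fn": "arm_command", "kwargs": {
  "translation": [
    [-1.36, -0.48, -3.6],
    [-1.36, -0.48, -3.6],
    [-1.36, -0.48, -3.6],
    [-1.36, -0.48, -3.6],
    [0, 0, 0],
    [0, 0, 0],
    [0, 0, 0]
  ],
  "roll": [-1.5, 0, 0, 0, 0, 0, 0],
  "gripper": [5, 5, 5, 5, 5, 5, 5],
  "newtons": 60
}}

```text
t: 4.12
tcp_pos: [435.8, 296.4, 161.4]
orientation: [-3.129, 0.261, -0.004]
ft_force: [-0.1, -1.7, -0.2]
finger_gap: 50.1
```

Run:
```python
from m import *
save('w_cap2')
im,d,c=load("w_cap2");P=cloud(d,c)
t=pts(P,435,295,45,38,60); print(cv2.minAreaRect(t[:,:2].astype(np.float32)),np.median(t[:,2]),len(t))
print(circ("w_cap2",435.3,294.8,36,15,30))
```

```text
4.17 [435.5 296.5 161.1] [-1.799e+02 -1.000e-01 -9.500e+00] [ 0.38  0.47  1.67 -0.    1.    2.11]
((435.2007751464844, 294.76849365234375), (13.989853858947754, 61.663856506347656), 80.7446060180664) 45.889320536614804 1949
(array([435. , 294.9,  35.7]), 22.1, 5535)
```

Request:
{"fn": "arm_command", "kwargs": {
  "translation": [
    [0, -0.17, -2],
    [0, 0, -2],
    [0, 0, -2],
    [0, 0, 0],
    [0, 0, 0],
    [0, 0, 0],
    [0, 0, 0],
    [0, 0, 0],
    [0, 0, 0]
  ],
  "roll": [0, 0, 0, 0, 0, 0, 0, 0, 0],
  "gripper": [5, 5, 5, 5, 1, 1, 1, 1, 1],
  "newtons": 60
}}

```text
t: 5.3
tcp_pos: [435.1, 294.9, 100.9]
orientation: [-3.13, 0.26, -0.003]
ft_force: [-1.1, 0.9, 7.0]
finger_gap: 12.4
```

Request:
{"fn": "arm_command", "kwargs": {
  "translation": [
    [0, 0, 0],
    [0, 0, 2],
    [0, 0, 3],
    [0, 0, 5],
    [0, 0, 5],
    [0, 0, 0]
  ],
  "roll": [0, 0, 0, 0, 0, 0],
  "gripper": [1, 1, 1, 1, 1, 1]
}}

```text
t: 6.05
tcp_pos: [435.4, 295.0, 253.2]
orientation: [-3.128, 0.26, -0.01]
ft_force: [0.4, -0.1, -2.6]
finger_gap: 13.1
```

```bash
cat >> m.py <<'E'
def inhand(f):
    "cloud in tool coordinates"
    im,d,c=load(f); he=np.array(arm.camera_info("wrist")["hand_eye"]); P=cloud(d,(c[0],c[1],he[:3,:3],he[:3,3])); return im,P
E
python3 - <<'E'
from m import *
im,d,c=save('w_capheld')
im,P=inhand('w_capheld'); h=cv2.cvtColor(im,cv2.COLOR_BGR2HSV)
m=((h[...,0]<8)|(h[...,0]>172))&(h[...,1]>120)&~np.isnan(P[...,2])
q=P[m]; q=q[(q[:,2]<110)&(q[:,2]>30)&(np.abs(q[:,1])<50)]; 
print(np.histogram(q[:,2],20))
b=q[(q[:,2]<np.percentile(q[:,2],2)+4)]; print(b.min(0),b.max(0),np.median(b,0)); print(cv2.minAreaRect(b[:,:2].astype(np.float32)))
E
```

```text
6.1 [434.6 294.7 250.6] [-1.799e+02 -1.000e-01 -9.500e+00] [ 0.37  0.36  1.58 -0.    1.2   2.11]
(array([  12,    0,    0,    1,   10,   23,   22,   15,  333, 3170,  105,
         64,   54,   61,   66,   46,   45,  129, 5923,  179]), array([30.77399474, 33.36731008, 35.96062543, 38.55394077, 41.14725611,
       43.74057145, 46.33388679, 48.92720213, 51.52051747, 54.11383281,
       56.70714815, 59.30046349, 61.89377883, 64.48709417, 67.08040951,
       69.67372485, 72.26704019, 74.86035553, 77.45367087, 80.04698621,
       82.64030155]))
[-30.55099591 -19.02609688  30.77399474] [31.19789449 20.54286535 57.82066145] [ 4.28987401  0.542745   54.86969867]
((1.0054054260253906, -1.8728752136230469), (61.13356018066406, 38.486305236816406), 20.929574966430664)
```

Run:
```python
from m import *
im,P=inhand('w_capheld'); h=cv2.cvtColor(im,cv2.COLOR_BGR2HSV)
m=((h[...,0]<8)|(h[...,0]>172))&(h[...,1]>120)&~np.isnan(P[...,2]); q=P[m]
b=q[(abs(q[:,2]-55)<1.5)&(abs(q[:,1])<9)]; print(cv2.minAreaRect(b[:,:2].astype(np.float32)))
f=q[(abs(q[:,2]-79)<1.5)]; hull=cv2.convexHull(f[:,:2].astype(np.float32))[:,0]
o=least_squares(lambda p:np.hypot(hull[:,0]-p[0],hull[:,1]-p[1])-p[2],[0,0,36],loss="soft_l1").x; print(o)
```

```text
((0.3409576416015625, 0.41071367263793945), (61.758907318115234, 14.260255813598633), 0.4259195625782013)
[1.59972692e-02 5.01164879e-01 3.55762268e+01]
```

Request:
{"fn": "arm_command", "kwargs": {
  "translation": [
    [2.62, -4.6, 0],
    [2.62, -4.6, 0],
    [2.62, -4.6, 0],
    [2.64, -4.58, -1],
    [0, 0, -2.5],
    [0, 0, 0],
    [0, 0, 0]
  ],
  "roll": [0, 0, 0, -0.6, 0, 0, 0],
  "gripper": [1, 1, 1, 1, 1, 1, 1]
}}

```text
t: 6.98
tcp_pos: [539.4, 111.4, 214.9]
orientation: [3.129, -0.276, -0.001]
ft_force: [-0.6, 0.3, -2.0]
finger_gap: 12.5
```

Run:
```python
from m import *
for i in range(2): save('w_neck')
print(arm.read_state()["ft_force"])
```

```text
7.03 [539.5 111.4 215.4] [-180.    -0.   -10.1] [-0.01  0.45  1.54 -0.    1.15  1.74]
7.08 [539.6 111.4 215.5] [-1.80e+02 -1.00e-01 -1.01e+01] [-0.01  0.45  1.54  0.    1.15  1.74]
[ 0.28872833 -0.38246372 -1.50994198]
```

Request:
{"fn": "arm_command", "kwargs": {
  "translation": [
    [0, -0.05, -0.8],
    [0, 0, -0.8],
    [0, 0, -0.8],
    [0, 0, -0.6],
    [0, 0, -0.4],
    [0, 0, -0.2],
    [0, 0, 0],
    [0, 0, 0]
  ],
  "roll": [0, 0, 0, 0, 0, 0, 0, 0],
  "gripper": [1, 1, 1, 1, 1, 1, 1, 1]
}}

```text
t: 8.07
tcp_pos: [539.6, 110.5, 179.9]
orientation: [3.129, -0.277, 0.001]
ft_force: [-4.1, 0.4, 5.8]
finger_gap: 12.6
```

Request:
{"fn": "arm_command", "kwargs": {
  "translation": [
    [0, 0, 0],
    [0, 0, 0],
    [0, 0, 0],
    [0, 0, 0],
    [0, 0, 0],
    [0, 0, 0],
    [0, 0, 0],
    [0, 0, 0]
  ],
  "roll": [-7, -8, -8, -8, -8, -6, -3, 0],
  "gripper": [1, 1, 1, 1, 1, 1, 1, 1]
}}

```text
t: 9.07
tcp_pos: [540.0, 111.1, 180.0]
orientation: [-2.745, 1.524, -0.002]
ft_force: [-0.9, 4.3, 5.0]
finger_gap: 12.5
```

Run:
```python
from m import *
save('w_neck2'); s=arm.read_state(); print(s["ft_force"],s["torque"])
```

```text
9.12 [540.  111.1 180. ] [-179.9   -0.   -58.1] [-0.01  0.49  1.58  0.    1.07  2.57]
[-0.69998115  5.8469787   4.76136718] [0.8303249  0.25949539 0.37949544]
```

Request:
{"fn": "arm_command", "kwargs": {
  "translation": [
    [0, 0, 0],
    [0, 0, 0],
    [0, 0, 0],
    [0, 0, 3],
    [1, -1, 4],
    [2, -1.5, 3],
    [2, -1.5, 2],
    [0, 0, 0],
    [0, 0, 0],
    [0, 0, 0],
    [0, 0, 0],
    [0, 0, 0]
  ],
  "roll": [0, 0, 0, 0, 10, 10, 10, 10, 10, 10, 6, 0],
  "gripper": [3.5, 3.5, 3.5, 3.5, 3.5, 3.5, 3.5, 3.5, 3.5, 3.5, 3.5, 3.5]
}}

```text
t: 10.62
tcp_pos: [589.6, 70.3, 298.8]
orientation: [3.134, 0.214, -0.0]
ft_force: [-0.5, -0.6, 0.2]
finger_gap: 35.1
```

Run:
```python
from m import *
save('w_plate2'); f="w_plate2"
im,d,c=load(f);P=cloud(d,c)
t=pts(P,540,110.5,45,112,135); print("bar",cv2.minAreaRect(t[:,:2].astype(np.float32)),np.median(t[:,2]))
print("flange",circ(f,540,110.5,36,97,106))
for n,x,y in(("p1",643,117),("p2",650,5.5),("p3",547,-1)):
    o=circ(f,x,y,12,118,135); print(n,o, yellow(f,122,o[0][0],o[0][1],17))
```

```text
10.68 [589.6  70.3 298.8] [180.    0.    7.8] [-0.08  0.47  1.29 -0.    1.39  1.36]
bar ((539.9651489257812, 109.84233093261719), (14.724781036376953, 61.521080017089844), 32.93589401245117) 124.56503416585142
flange (array([540.1, 110.1,  35.6]), 101.0, 2379)
p1 (array([643.3, 116.8,  13.8]), 121.9, 971) (array([646.8, 117.5]), np.int64(44), np.float64(11.0))
p2 (array([650.3,   5.6,  13.8]), 121.9, 952) (array([653.7,   5.1]), np.int64(49), np.float64(-7.9))
p3 (array([546.5,  -0.9,  14.2]), 121.9, 555) (array([549.3,   0.9]), np.int64(39), np.float64(32.4))
```

Run:
```python
from m import *
for n,x,y in(("p1",643.3,116.75),("p2",650.25,5.55),("p3",546.65,-1.05)):
  for f in("w_plate","w_plate2"):
    im,d,c=load(f); A=np.radians(np.arange(-90,91,1)); w=[]
    for r in(10,11):
        p=proj(np.c_[x+r*np.cos(A),y+r*np.sin(A),np.full(len(A),122.)],c).astype(np.float32)
        g=cv2.remap(im,p[:,0][None].copy(),p[:,1][None].copy(),cv2.INTER_LINEAR)[0].mean(1)
        k=np.degrees(A)[g<110]; w.append((k.min(),k.max(),len(k)) if len(k) else None)
    print(n,f,w)
T=[ortho("w_plate2",x,y,122,20) for x,y in((643.3,116.75),(650.25,5.55),(546.65,-1.05))]
cv2.imwrite("pics/t2.png",np.hstack(T))
```

```text
p1 w_plate [(np.float64(-11.0), np.float64(23.0), 35), (np.float64(-12.000000000000002), np.float64(23.0), 36)]
p1 w_plate2 [(np.float64(-11.0), np.float64(22.0), 34), (np.float64(-11.0), np.float64(23.0), 35)]
p2 w_plate [(np.float64(-19.0), np.float64(13.0), 33), (np.float64(-20.0), np.float64(14.0), 35)]
p2 w_plate2 [(np.float64(-17.0), np.float64(13.0), 31), (np.float64(-18.0), np.float64(14.0), 33)]
p3 w_plate [(np.float64(18.0), np.float64(51.0), 34), (np.float64(19.0), np.float64(53.0), 35)]
p3 w_plate2 [(np.float64(20.0), np.float64(90.0), 41), (np.float64(21.0), np.float64(90.0), 39)]
```

View pics/t2.png

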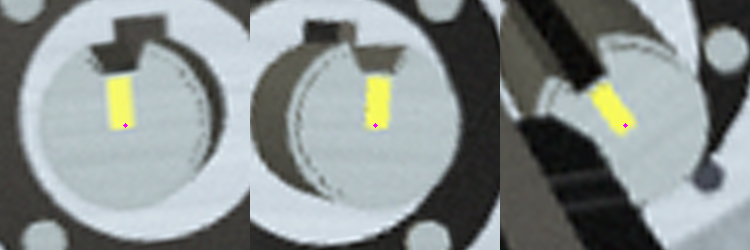

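Request:
{"fn": "arm_command", "kwargs": {
  "translation": [
    [-0.5, 5.4, -2],
    [-0.5, 5.4, -2],
    [-0.5, 5.4, -2],
    [-0.43, 5.62, -2],
    [0, 0, -4],
    [0, 0, -3],
    [0, 0, 0],
    [0, 0, 0]
  ],
  "roll": [6.2, 0, 0, 0, 0, 0, 0, 0],
  "gripper": [3, 3, 3, 3, 3, 3, 3, 3]
}}

```text
t: 11.68
tcp_pos: [570.9, 288.6, 150.5]
orientation: [-3.118, -0.383, -0.003]
ft_force: [0.5, 0.4, 0.3]
finger_gap: 29.8
```

```bash
cat >> m.py <<'E'
def keys(f,z=52):
    im,d,c=load(f); P=cloud(d,c); q=P.reshape(-1,3); h=cv2.cvtColor(im,cv2.COLOR_BGR2HSV)
    m=((h[...,0]>10)&(h[...,0]<34)&(h[...,1]>90)&(abs(P[...,2]-z)<2.5)).astype(np.uint8)
    n,l,st,ce=cv2.connectedComponentsWithStats(m)
    for i in range(1,n):
        if st[i,4]>30: t=P[l==i]; print(ce[i].round(0),st[i,4],np.median(t,0).round(1),cv2.minAreaRect(t[:,:2].astype(np.float32)))
E
python3 - <<'E'
from m import *
save('w_k1'); keys('w_k1'); print(arm.tips_ahead)
E
```

```text
11.72 [571.  288.6 150.7] [-180.    -0.2   14. ] [ 0.29  0.7   1.3  -0.    1.13  1.61]
[132. 241.] 176 [549.8 374.8  51.8] ((549.4301147460938, 375.1366271972656), (7.802401065826416, 8.007002830505371), 13.972639083862305)
[209. 241.] 170 [560.9 331.4  51.9] ((560.1680908203125, 331.532470703125), (7.984348773956299, 7.9033050537109375), 12.559006690979004)
[284. 241.] 164 [571.5 288.2  51.9] ((571.1427612304688, 288.047119140625), (7.606801986694336, 7.1664934158325195), 13.757189750671387)
72.6
```

Request:
{"fn": "arm_command", "kwargs": {
  "translation": [
    [0, 0, -1.5],
    [0, 0, -1.3],
    [0, 0, -0.57],
    [0, 0, 0],
    [0, 0, 0],
    [0, 0, 0],
    [0, 0, 0],
    [0, 0, 0]
  ],
  "roll": [0, 0, 0, 0, 0, 0, 0, 0],
  "gripper": [3, 3, 3, 3, 0.4, 0.4, 0.4, 0.4],
  "newtons": 40
}}

```text
t: 12.72
tcp_pos: [570.5, 288.6, 115.6]
orientation: [-3.118, -0.385, -0.001]
ft_force: [-0.3, -0.1, 2.8]
finger_gap: 5.5
```

Request:
{"fn": "arm_command", "kwargs": {
  "translation": [
    [0, 0, 1],
    [0, 0, 2],
    [0, 0, 5],
    [0, 0, 5],
    [0, 0, 0]
  ],
  "roll": [0, 0, 0, 0, 0],
  "gripper": [0.4, 0.4, 0.4, 0.4, 0.4]
}}

```text
t: 13.35
tcp_pos: [571.2, 288.9, 250.1]
orientation: [-3.116, -0.385, -0.013]
ft_force: [-0.4, -1.9, -0.2]
finger_gap: 5.7
```

```bash
cat >> m.py <<'E'
def heldkey(f):
    im,P=inhand(f); h=cv2.cvtColor(im,cv2.COLOR_BGR2HSV)
    m=(h[...,0]>10)&(h[...,0]<34)&(h[...,1]>90)&(abs(P[...,0])<15)&(abs(P[...,1])<15)&(P[...,2]>55)&(P[...,2]<115)
    q=P[m]; print(len(q), np.percentile(q,[2,50,98],axis=0).round(1)); 
    b=q[q[:,2]<np.percentile(q[:,2],3)+2]; print("top",cv2.minAreaRect(b[:,:2].astype(np.float32)),np.median(b[:,2]).round(1),len(b))
    s=q[q[:,2]>80]
    if len(s): print("front face x by z",[(int(z),np.median(s[abs(s[:,2]-z)<3],0).round(1).tolist()) for z in(80,90,98,105)])
E
python3 - <<'E'
from m import *
save('w_k1h'); heldkey('w_k1h')
E
```

```text
13.4 [570.5 288.7 247.1] [-180.    -0.2   14.1] [0.29 0.61 1.2  0.   1.33 1.61]
567 [[ -3.2  -2.9  62.6]
 [  3.6   0.   73. ]
 [  9.7   3.5 102.9]]
top ((3.246840476989746, 0.16586685180664062), (5.545799255371094, 14.35118293762207), 88.42862701416016) 63.6 184
front face x by z [(80, [3.8, 0.3, 81.2]), (90, [3.8, 0.0, 89.4]), (98, [3.7, 0.6, 97.7]), (105, [3.6, 0.6, 103.5])]
```

View pics/w_k1h.png

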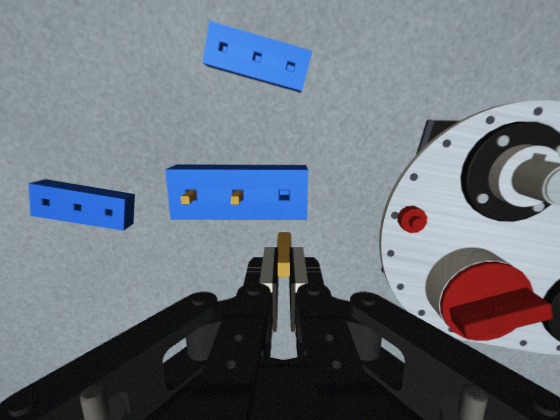

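The key is held upright at about (284,250), and the cap is locked at (485,300).

Request:
{"fn": "arm_command", "kwargs": {
  "translation": [
    [2.15, -4.26, 0],
    [2.15, -4.26, 0],
    [2.15, -4.26, 0],
    [2.14, -4.25, 0],
    [0, 0, -0.5],
    [0, 0, 0],
    [0, 0, 0]
  ],
  "roll": [-4, -4.5, 0, 0, 0, 0, 0],
  "gripper": [0.4, 0.4, 0.4, 0.4, 0.4, 0.4, 0.4]
}}

```text
t: 14.28
tcp_pos: [655.7, 119.5, 239.9]
orientation: [-3.138, -0.155, 0.001]
ft_force: [0.4, 0.4, -0.2]
finger_gap: 5.6
```

Run:
```python
from m import *
save('w_i1'); heldkey('w_i1'); f='w_i1'
for i in range(3): print(arm.read_state()["tcp_pos"].round(2))
print(circ(f,643.3,116.8,12,118,135))
T=[ortho(f,643.3,116.8,122,25,300),cv2.resize(load(f)[0][150:350,200:400],(300,300))]
cv2.imwrite("pics/i1.png",np.hstack(T))
```

```text
14.32 [655.8 119.5 240.2] [-180.     0.     5.7] [0.   0.68 1.1  0.   1.36 1.48]
562 [[ -3.   -2.7  62.5]
 [  3.7   0.2  72.9]
 [  9.5   3.6 102.5]]
top ((3.35731840133667, 0.6375653743743896), (6.099815845489502, 14.317098617553711), 88.0831527709961) 63.8 182
front face x by z [(80, [3.8, 0.2, 81.7]), (90, [3.8, 0.2, 89.7]), (98, [3.9, 0.8, 97.8]), (105, [3.7, 0.5, 102.9])]
[655.78 119.47 240.18]
[655.78 119.47 240.18]
[655.78 119.47 240.18]
(array([643.5, 117. ,  13.9]), 121.6, 451)
```

View pics/i1.png

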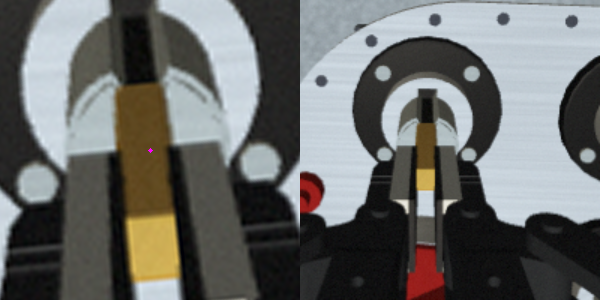

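The tile shows the slot at (140,70), in line with the held key at (150,150).

Request:
{"fn": "arm_command", "kwargs": {
  "translation": [
    [0.06, -0.1, 0],
    [0, 0, -0.7],
    [0, 0, -0.7],
    [0, 0, -0.7],
    [0, 0, -0.6],
    [0, 0, -0.6],
    [0, 0, -0.6],
    [0, 0, 0],
    [0, 0, 0]
  ],
  "roll": [0, 0, 0, 0, 0, 0, 0, 0, 0],
  "gripper": [0.4, 0.4, 0.4, 0.4, 0.4, 0.4, 0.4, 0.4, 0.4]
}}

```text
t: 15.45
tcp_pos: [656.6, 117.5, 200.6]
orientation: [-3.137, -0.153, 0.002]
ft_force: [0.6, 3.6, -2.9]
finger_gap: 5.8
```

Run:
```python
from m import *
save('w_i2'); heldkey('w_i2'); s=arm.read_state(); print(s["ft_force"],s["torque"])
```

```text
15.5 [656.6 117.5 200.7] [-1.8e+02  1.0e-01  5.6e+00] [0.   0.71 1.15 0.   1.28 1.47]
597 [[-12.5  -3.6  62.8]
 [  3.7   0.2  74.4]
 [  9.5   3.4 102.3]]
top ((3.218132495880127, 0.36370372772216797), (5.5535454750061035, 14.307294845581055), 88.13170623779297) 63.8 187
front face x by z [(80, [4.0, 0.8, 81.4]), (90, [3.9, -0.1, 89.8]), (98, [4.0, -0.4, 98.1]), (105, [3.9, -0.1, 103.0])]
[-0.59132191  4.20806329 -3.08940871] [0.77384704 0.03186216 0.00320428]
```

Request:
{"fn": "arm_command", "kwargs": {
  "translation": [
    [0, 0.08, 0],
    [0, 0, -0.3],
    [0, 0, -0.25],
    [0, 0, 0],
    [0, 0, 0]
  ],
  "roll": [0, 0, 0, 0, 0],
  "gripper": [0.4, 0.4, 0.4, 0.4, 0.4]
}}

```text
t: 16.12
tcp_pos: [656.8, 118.0, 195.6]
orientation: [3.138, 0.153, -0.0]
ft_force: [0.2, 1.1, -1.5]
finger_gap: 5.8
```

Run:
```python
from m import *
save('w_i3'); heldkey('w_i3'); s=arm.read_state(); print(s["ft_force"],s["torque"])
```

```text
16.18 [656.8 118.  195.6] [180.    0.    5.6] [ 0.    0.72  1.15 -0.    1.27  1.48]
628 [[-13.2  -3.3  62.6]
 [  3.6   0.2  73.2]
 [  9.4   3.6 101.3]]
top ((3.393460273742676, 0.03924918174743652), (6.198019027709961, 14.180741310119629), 83.05481719970703) 63.7 182
front face x by z [(80, [3.9, 0.2, 81.4]), (90, [3.9, 0.8, 89.7]), (98, [3.9, 0.2, 98.1]), (105, [3.1, -3.4, 104.0])]
[ 0.00353895  1.18674228 -0.6914168 ] [ 0.31966408 -0.09058518  0.02151111]
```

Request:
{"fn": "arm_command", "kwargs": {
  "translation": [
    [0, 0, 0],
    [0, 0, 0],
    [0, 0, 0],
    [0, 0, 0.5],
    [0, 0, 2.5],
    [0, 0, 4],
    [-1, 0, 3],
    [0, 0, 0],
    [0, 0, 0]
  ],
  "roll": [0, 0, 0, 0, 0, 0, 0, 0, 0],
  "gripper": [1.6, 1.6, 1.6, 1.6, 1.6, 1.6, 3, 3, 3]
}}

```text
t: 17.3
tcp_pos: [646.7, 118.0, 294.6]
orientation: [-3.138, -0.153, 0.002]
ft_force: [-0.7, -0.4, -0.2]
finger_gap: 29.9
```

Run:
```python
from m import *
save('w_i4'); f='w_i4'
for z in(122,125,130): print(z); keys(f,z)
print(circ(f,643.3,116.8,12,118,135))
```

```text
17.35 [646.7 118.  294.2] [-1.8e+02  1.0e-01  5.6e+00] [0.   0.62 1.05 0.   1.47 1.48]
122
[284. 194.] 91 [656.2 118.1 121.9] ((656.1553344726562, 118.28965759277344), (8.299105644226074, 7.316234111785889), 2.567005157470703)
[284. 206.] 40 [646.9 117.5 122.3] ((646.620361328125, 117.47460174560547), (8.136101722717285, 2.4766957759857178), 5.593300819396973)
[420. 210.] 43 [653.9   5.4 122.2] ((653.7418212890625, 5.376261234283447), (4.553894996643066, 7.334343910217285), 89.86347198486328)
125
130
(array([643.8, 117.1,  14.1]), 121.9, 901)
```

Request:
{"fn": "arm_command", "kwargs": {
  "translation": [
    [-2.16, 5.35, -1],
    [-2.16, 5.35, -1],
    [-2.17, 5.35, -1],
    [-2.17, 5.35, -1],
    [0, 0, -5],
    [0, 0, -5],
    [0, 0, 0],
    [0, 0, 0]
  ],
  "roll": [8.2, 0, 0, 0, 0, 0, 0, 0],
  "gripper": [3, 3, 3, 3, 3, 3, 3, 3]
}}

```text
t: 18.35
tcp_pos: [561.0, 332.2, 157.4]
orientation: [-3.118, -0.377, -0.003]
ft_force: [-0.3, 0.3, 1.7]
finger_gap: 30.0
```

Request:
{"fn": "arm_command", "kwargs": {
  "translation": [
    [0, 0, 0],
    [0, 0, 0]
  ],
  "roll": [0, 0],
  "gripper": [3, 3]
}}

```text
t: 18.6
tcp_pos: [560.6, 332.2, 157.2]
orientation: [-3.118, -0.377, -0.003]
ft_force: [-0.1, 0.2, 0.0]
finger_gap: 29.9
```

Down 41 mm, grip, lift.

Request:
{"fn": "arm_command", "kwargs": {
  "translation": [
    [0, 0, -2],
    [0, 0, -1.5],
    [0, 0, -0.6],
    [0, 0, 0],
    [0, 0, 0],
    [0, 0, 0],
    [0, 0, 0],
    [0, 0, 0]
  ],
  "roll": [0, 0, 0, 0, 0, 0, 0, 0],
  "gripper": [3, 3, 3, 3, 0.4, 0.4, 0.4, 0.4]
}}

```text
t: 19.6
tcp_pos: [560.5, 332.2, 115.4]
orientation: [-3.119, -0.377, -0.002]
ft_force: [0.1, 0.4, 4.5]
finger_gap: 5.6
```

Request:
{"fn": "arm_command", "kwargs": {
  "translation": [
    [0, 0, 1],
    [0, 0, 2],
    [0, 0, 5],
    [0, 0, 5],
    [0, 0, 0],
    [0, 0, 0]
  ],
  "roll": [0, 0, 0, 0, 0, 0],
  "gripper": [0.4, 0.4, 0.4, 0.4, 0.4, 0.4]
}}

```text
t: 20.35
tcp_pos: [559.8, 331.9, 243.9]
orientation: [3.119, 0.377, -0.002]
ft_force: [-0.2, -0.7, -0.2]
finger_gap: 6.1
```

Run:
```python
from m import *
save('w_k2h'); heldkey('w_k2h'); keys('w_k2h')
```

```text
20.4 [559.8 331.9 243.3] [1.80e+02 1.00e-01 1.38e+01] [0.36 0.64 1.16 0.   1.35 1.69]
553 [[-3.300e+00 -3.000e+00  6.230e+01]
 [ 2.800e+00  1.000e-01  7.260e+01]
 [ 9.700e+00  3.400e+00  1.018e+02]]
top ((1.9107306003570557, 2.0366063117980957), (12.825325965881348, 14.695234298706055), 17.801557540893555) 63.4 178
front face x by z [(80, [2.9, 0.8, 81.4]), (90, [3.0, 0.0, 89.8]), (98, [3.0, 0.0, 97.7]), (105, [2.8, 0.9, 103.0])]
[233. 199.] 78 [549.6 374.7  51.8] ((549.379150390625, 374.96881103515625), (7.747785568237305, 7.417984485626221), 15.123194694519043)
```

Request:
{"fn": "arm_command", "kwargs": {
  "translation": [
    [1.74, -5.44, 0],
    [1.74, -5.44, 0],
    [1.74, -5.44, 0],
    [1.74, -5.44, 0],
    [1.74, -5.44, 0],
    [1.75, -5.46, 0],
    [0, 0, 0],
    [0, 0, 0],
    [0, 0, 0]
  ],
  "roll": [-8, -8.3, 0, 0, 0, 0, 0, 0, 0],
  "gripper": [0.4, 0.4, 0.4, 0.4, 0.4, 0.4, 0.4, 0.4, 0.4]
}}

```text
t: 21.52
tcp_pos: [664.4, 6.8, 244.3]
orientation: [-3.141, 0.066, 0.001]
ft_force: [0.5, 0.6, -0.6]
finger_gap: 5.8
```

Run:
```python
from m import *
save('w_j1'); heldkey('w_j1'); f='w_j1'
cv2.imwrite("pics/j1.png",np.hstack([ortho(f,650.3,5.6,122,25,300),cv2.resize(load(f)[0][150:350,200:400],(300,300))]))
```

```text
21.57 [664.5   6.8 244.5] [-180.     0.    -2.4] [-0.17  0.67  1.1   0.    1.37  1.45]
560 [[ -3.3  -2.7  62.2]
 [  3.    0.4  73.2]
 [  9.7   3.7 102.6]]
top ((3.243751287460327, 0.26696181297302246), (14.207578659057617, 6.863888263702393), 3.3383636474609375) 63.3 171
front face x by z [(80, [3.1, 0.9, 81.3]), (90, [3.0, 0.4, 89.8]), (98, [3.1, 0.4, 98.3]), (105, [3.1, 1.6, 103.2])]
```

Request:
{"fn": "arm_command", "kwargs": {
  "translation": [
    [0, -0.13, -0.6],
    [0, 0, -0.6],
    [0, 0, 0],
    [0, 0, 0]
  ],
  "roll": [0, 0, 0, 0],
  "gripper": [0.4, 0.4, 0.4, 0.4]
}}

```text
t: 22.08
tcp_pos: [664.7, 4.2, 232.8]
orientation: [3.141, -0.069, 0.0]
ft_force: [-0.2, -0.0, -0.2]
finger_gap: 5.7
```

Request:
{"fn": "arm_command", "kwargs": {
  "translation": [
    [-0.02, 0.08, 0],
    [0, 0, -0.2],
    [0, 0, 0],
    [0, 0, 0]
  ],
  "roll": [0, 0, 0, 0],
  "gripper": [0.4, 0.4, 0.4, 0.4]
}}

```text
t: 22.58
tcp_pos: [664.5, 5.0, 230.7]
orientation: [3.141, -0.069, 0.0]
ft_force: [-0.5, -0.2, -0.6]
finger_gap: 5.5
```

Good. Insert: TCP to about 200, then 195.5.

Request:
{"fn": "arm_command", "kwargs": {
  "translation": [
    [0, 0.02, -0.5],
    [0, 0, -0.6],
    [0, 0, -0.7],
    [0, 0, -0.7],
    [0, 0, -0.6],
    [0, 0, 0],
    [0, 0, 0]
  ],
  "roll": [0, 0, 0, 0, 0, 0, 0],
  "gripper": [0.4, 0.4, 0.4, 0.4, 0.4, 0.4, 0.4]
}}

```text
t: 23.45
tcp_pos: [664.6, 5.2, 199.9]
orientation: [3.141, -0.069, 0.001]
ft_force: [0.4, 0.3, 0.6]
finger_gap: 5.8
```

Run:
```python
from m import *
save('w_j2'); heldkey('w_j2'); s=arm.read_state(); print(s["ft_force"],s["torque"])
```

```text
23.5 [664.6   5.2 200.1] [180.   -0.   -2.5] [-0.17  0.71  1.16  0.    1.28  1.45]
609 [[-13.6  -2.9  62.6]
 [  2.9   0.4  74.5]
 [  9.5   3.9 103.3]]
top ((2.806490421295166, 0.5019702911376953), (14.906579971313477, 6.870743274688721), 3.894482374191284) 63.5 193
front face x by z [(80, [3.1, 0.9, 81.8]), (90, [3.1, 0.7, 89.9]), (98, [3.0, 0.4, 98.3]), (105, [3.0, 0.4, 103.8])]
[-0.67925073 -0.45585815  0.29384866] [ 0.05175973 -0.04212592 -0.00826444]
```

Request:
{"fn": "arm_command", "kwargs": {
  "translation": [
    [0, 0, -0.25],
    [0, 0, -0.22],
    [0, 0, 0],
    [0, 0, 0]
  ],
  "roll": [0, 0, 0, 0],
  "gripper": [0.4, 0.4, 0.4, 0.4]
}}

```text
t: 24.0
tcp_pos: [664.5, 5.2, 195.1]
orientation: [-3.141, 0.069, -0.0]
ft_force: [0.5, -0.3, 0.4]
finger_gap: 5.6
```

Request:
{"fn": "arm_command", "kwargs": {
  "translation": [
    [0, 0, 0],
    [0, 0, 0],
    [0, 0, 0],
    [0, 0, 0.5],
    [0, 0, 2.5],
    [0, 0, 4],
    [-1, 0, 3],
    [0, 0, 0],
    [0, 0, 0]
  ],
  "roll": [0, 0, 0, 0, 0, 0, 0, 0, 0],
  "gripper": [1.6, 1.6, 1.6, 1.6, 1.6, 1.6, 3, 3, 3]
}}

```text
t: 25.12
tcp_pos: [654.4, 5.2, 293.9]
orientation: [-3.141, 0.069, 0.002]
ft_force: [-0.1, 0.3, -0.7]
finger_gap: 30.1
```

Run:
```python
from m import *
save('w_j4'); f='w_j4'
for z in(122,126,130): print(z); keys(f,z)
print(circ(f,650.3,5.6,12,118,135))
```

```text
25.18 [654.4   5.2 293.5] [-1.8e+02  1.0e-01 -2.5e+00] [-0.17  0.62  1.07  0.    1.46  1.44]
122
[283. 194.] 93 [664.1   4.4 121.8] ((663.7462158203125, 4.080889701843262), (7.3336334228515625, 8.469993591308594), 87.30677032470703)
[283. 206.] 39 [653.9   5.1 122.4] ((653.7575073242188, 5.339503288269043), (2.4654853343963623, 8.021086692810059), 87.45623016357422)
[146. 209.] 89 [656.5 117.6 121.8] ((656.0694580078125, 118.00115203857422), (7.687906265258789, 8.349793434143066), 84.23593139648438)
[148. 220.] 38 [646.8 117.4 122.2] ((646.9251708984375, 117.44696044921875), (7.2825236320495605, 3.6251161098480225), 11.257552146911621)
126
130
(array([651.1,   5.2,  14.3]), 121.9, 911)
```

Request:
{"fn": "arm_command", "kwargs": {
  "translation": [
    [-2, -5.35, 0],
    [-2, -5.35, -2],
    [-2, -5.35, -2],
    [-2, -5.35, -2],
    [0, 0, -2],
    [0, 0, 0],
    [0, 0, 0]
  ],
  "roll": [8, 8, 6.5, 0, 0, 0, 0],
  "gripper": [7, 7, 7, 7, 7, 7, 7]
}}

```text
t: 26.05
tcp_pos: [574.9, -208.3, 215.3]
orientation: [3.094, 0.547, 0.0]
ft_force: [0.4, 0.2, 0.2]
finger_gap: 70.4
```

```bash
cat >> m.py <<'E'
def pulley(f,x,y,zt=30):
    o=circ(f,x,y,24,zt-3,zt+3); print(o); x,y=o[0][:2]
    im,d,c=load(f); h=cv2.cvtColor(im,cv2.COLOR_BGR2HSV); v,u=np.nonzero((h[...,0]>20)&(h[...,0]<40)&(h[...,1]>50)&(h[...,2]>120))
    w=np.array([ray(a,b,zt,c)[:2] for a,b in zip(u,v)])
    k=np.hypot(w[:,0]-x,w[:,1]-y); k=(k<26)&(k>15); q=w[k].mean(0); print("mark",k.sum(),q.round(1),np.degrees(np.arctan2(q[1]-y,q[0]-x)).round(1))
E
python3 - <<'E'
from m import *
save('w_pa'); pulley('w_pa',574.4,-208.6); pulley('w_pa',507.4,-314.6)
E
```

```text
26.1 [ 575.  -208.3  215.6] [180.   -0.   20.1] [-0.54  0.58  1.34  0.    1.23  0.68]
(array([ 574.4, -208.6,   24. ]), 30.1, 1400)
mark 0 [nan nan] nan
(array([ 485.9, -298.9,   22. ]), 30.0, 506)
mark 0 [nan nan] nanm.py:44: RuntimeWarning: Mean of empty slice.
  k=np.hypot(w[:,0]-x,w[:,1]-y); k=(k<26)&(k>15); q=w[k].mean(0); print("mark",k.sum(),q.round(1),np.degrees(np.arctan2(q[1]-y,q[0]-x)).round(1))
  ret = um.true_divide(
```

```bash
cat >> m.py <<'E'
def keyway(f,x,y,zt=30,r=18):
    a,g=prof(f,x,y,zt,r,360); g=g.mean(1); m=g<(g.max()+g.min())/2
    z=np.exp(1j*a)[m].sum(); print("keyway",m.sum(),np.degrees(np.angle(z)).round(1),abs(z)/max(1,m.sum()))
E
python3 - <<'E'
from m import *
keyway('w_pa',574.4,-208.6); keyway('w_pul',574.4,-208.6); keyway('w_pul',507.4,-314.6)
keyway('w_pa',574.4,-208.6,r=19.5)
cv2.imwrite("pics/pa.png",np.hstack([ortho('w_pa',574.4,-208.6,30,30,300),cv2.resize(load('w_pa')[0],(400,300))]))
E
```

```text
keyway 35 39.0 0.9845366781756151
keyway 28 35.5 0.9900913944139785
keyway 27 -46.0 0.9907854713782849
keyway 34 39.5 0.9854045500147426
```

View pics/pa.png

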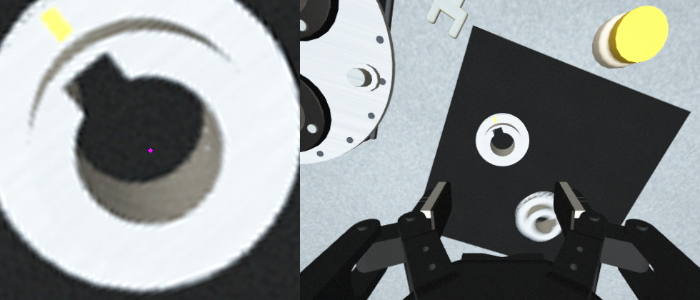

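Request:
{"fn": "arm_command", "kwargs": {
  "translation": [
    [-0.06, 0, -4],
    [0, 0, -4],
    [0, 0, -3],
    [0, 0, -1.2],
    [0, 0, -0.76],
    [0, 0, 0],
    [0, 0, 0],
    [0, 0, 0]
  ],
  "roll": [0, 0, 0, 0, 0, 0, 0, 0],
  "gripper": [7, 7, 7, 7, 7, 7, 7, 7]
}}

```text
t: 27.1
tcp_pos: [574.1, -209.0, 86.1]
orientation: [3.093, 0.545, 0.001]
ft_force: [0.6, -0.4, -0.3]
finger_gap: 69.9
```

Request:
{"fn": "arm_command", "kwargs": {
  "translation": [
    [0, 0, 0],
    [0, 0, 0],
    [0, 0, 0],
    [0, 0, 0],
    [0, 0, 0],
    [0, 0, 0]
  ],
  "roll": [0, 0, 0, 0, 0, 0],
  "gripper": [4, 4, 4, 4, 4, 4],
  "newtons": 50
}}

```text
t: 27.85
tcp_pos: [574.0, -208.7, 86.3]
orientation: [3.094, 0.546, 0.0]
ft_force: [-2.9, 2.0, 6.8]
finger_gap: 48.5
```

Request:
{"fn": "arm_command", "kwargs": {
  "translation": [
    [0, 0, 1],
    [0, 0, 3],
    [0, 0, 5],
    [0, 0, 5],
    [0, 0, 3],
    [0, 0, 0],
    [0, 0, 0]
  ],
  "roll": [0, 0, 0, 0, 0, 0, 0],
  "gripper": [4, 4, 4, 4, 4, 4, 4]
}}

```text
t: 28.72
tcp_pos: [573.4, -208.6, 253.6]
orientation: [-3.092, -0.545, 0.003]
ft_force: [0.6, -0.6, -2.6]
finger_gap: 48.9
```

```bash
cat >> m.py <<'E'
def heldpul(f):
    im,P=inhand(f); q=P[(abs(P[...,0])<32)&(abs(P[...,1])<32)&(P[...,2]>45)&(P[...,2]<95)]
    h,e=np.histogram(q[:,2],50,(45,95)); print("z hist",[(e[i],h[i]) for i in np.argsort(-h)[:5]])
    zt=None
    g=cv2.cvtColor(im,cv2.COLOR_BGR2GRAY); m=(g>170)&(np.hypot(P[...,0],P[...,1])<32)
    q=P[m]; zt=np.median(q[(q[:,2]>50)&(q[:,2]<62)][:,2]); b=q[abs(q[:,2]-zt)<1.5]
    hull=cv2.convexHull(b[:,:2].astype(np.float32))[:,0]
    o=least_squares(lambda p:np.hypot(hull[:,0]-p[0],hull[:,1]-p[1])-p[2],[0,0,24],loss="soft_l1").x
    A=np.c_[b[:,:2],np.ones(len(b))]; pl=np.linalg.lstsq(A,b[:,2],rcond=None)[0]
    print("top z",zt,"tilt deg",np.degrees(pl[:2]).round(2),"centre",o.round(2),len(b))
    return o,zt
def heldway(f,o,zt,r=18):
    im,d,c=load(f); ci=arm.camera_info("wrist"); he=np.array(ci["hand_eye"]); a=np.arange(360)*np.pi/180
    p=proj(np.c_[o[0]+r*np.cos(a),o[1]+r*np.sin(a),np.full(360,zt)],(c[0],c[1],he[:3,:3],he[:3,3])).astype(np.float32)
    g=cv2.remap(im,p[:,0][None].copy(),p[:,1][None].copy(),cv2.INTER_LINEAR)[0].mean(1); m=g<(g.max()+g.min())/2
    k=np.degrees(a)[m]; print("tool keyway angle",m.sum(),np.degrees(np.angle(np.exp(1j*a)[m].sum())).round(1))
E
python3 - <<'E'
from m import *
save('w_pah'); o,zt=heldpul('w_pah'); heldway('w_pah',o,zt); heldway('w_pah',o,zt,19.5)
im,d,c=load('w_pah'); he=np.array(arm.camera_info("wrist")["hand_eye"])
print(circ('w_pah',486,-299,24,26,33), pts(cloud(d,c),486,-299,40,10,18).mean(0))
cv2.imwrite("pics/pah.png",im)
E
```

```text
28.77 [ 573.4 -208.6  253.3] [-1.798e+02  1.000e-01  2.000e+01] [-0.54  0.54  1.29  0.    1.31  0.68]
z hist [(np.float64(56.0), np.int64(2753)), (np.float64(72.0), np.int64(1738)), (np.float64(55.0), np.int64(1317)), (np.float64(71.0), np.int64(1132)), (np.float64(57.0), np.int64(647))]
top z 56.28165022943669 tilt deg [-0.27 -0.12] centre [ 0.38  0.12 24.08] 4274
tool keyway angle 36 -18.5
tool keyway angle 34 -18.5
(array([ 464. , -298.3,   11.9]), 29.7, 191) [ 469.00444279 -304.78334996   17.16408257]
```

View pics/pah.png

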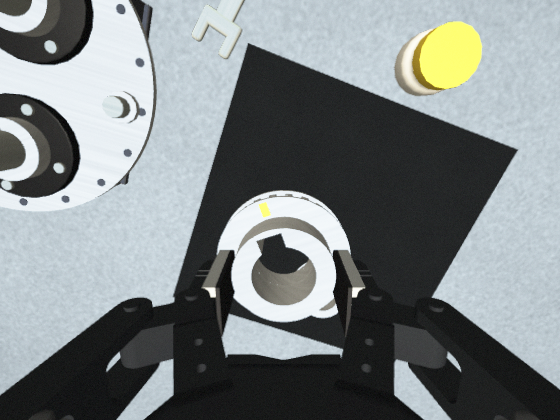

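The pulley is held level, with its mark at (265,210) and keyway at (271,243). The knocked pulley is partly hidden at (323,310).

Request:
{"fn": "arm_command", "kwargs": {
  "translation": [
    [1.92, 5.36, 0],
    [1.92, 5.36, 0],
    [1.92, 5.36, 0],
    [1.9, 5.37, 0],
    [0, 0, -1],
    [0, 0, -1],
    [0, 0, 0],
    [0, 0, 0]
  ],
  "roll": [-10.5, -10.5, -10.5, -10, 0, 0, 0, 0],
  "gripper": [4, 4, 4, 4, 4, 4, 4, 4]
}}

```text
t: 29.78
tcp_pos: [650.1, 3.6, 235.5]
orientation: [3.087, -0.583, 0.0]
ft_force: [0.7, 0.4, -2.7]
finger_gap: 48.6
```

Request:
{"fn": "arm_command", "kwargs": {
  "translation": [
    [0, 0, 0],
    [0, 0, 0]
  ],
  "roll": [0, 0],
  "gripper": [4, 4]
}}

```text
t: 30.02
tcp_pos: [650.2, 4.4, 235.7]
orientation: [-3.087, 0.581, -0.001]
ft_force: [0.4, -0.1, -2.8]
finger_gap: 48.4
```

Request:
{"fn": "arm_command", "kwargs": {
  "translation": [
    [0, 0.1, -0.7],
    [0, 0, -0.7],
    [0, 0, 0],
    [0, 0, 0]
  ],
  "roll": [0, 0, 0, 0],
  "gripper": [4, 4, 4, 4]
}}

```text
t: 30.52
tcp_pos: [650.2, 5.7, 221.5]
orientation: [3.087, -0.581, 0.0]
ft_force: [-0.9, -0.2, -3.3]
finger_gap: 48.5
```

Run:
```python
from m import *
save('w_pb1'); o,zt=heldpul('w_pb1'); heldway('w_pb1',o,zt)
```

```text
30.57 [650.3   5.7 221.6] [-180.    -0.   -21.3] [-0.17  0.66  1.19 -0.    1.3   1.77]
z hist [(np.float64(56.0), np.int64(2693)), (np.float64(72.0), np.int64(1702)), (np.float64(55.0), np.int64(1315)), (np.float64(71.0), np.int64(1037)), (np.float64(57.0), np.int64(713))]
top z 56.30838872038616 tilt deg [-0.22 -0.08] centre [ 0.65  0.87 24.  ] 4155
tool keyway angle 7 -34.0
```

Request:
{"fn": "arm_command", "kwargs": {
  "translation": [
    [0, 0, -0.5],
    [0, 0, -0.5],
    [0, 0, -0.4],
    [0, 0, -0.4],
    [0, 0, -0.4],
    [0, 0, 0]
  ],
  "roll": [0, 0, 0, 0, 0, 0],
  "gripper": [4, 4, 4, 4, 4, 4]
}}

```text
t: 31.32
tcp_pos: [650.1, 5.7, 199.0]
orientation: [3.087, -0.581, -0.001]
ft_force: [1.0, -0.0, -2.1]
finger_gap: 48.5
```

Request:
{"fn": "arm_command", "kwargs": {
  "translation": [
    [0, 0, -0.5],
    [0, 0, -0.5],
    [0, 0, -0.5],
    [0, 0, -0.3],
    [0, 0, -0.2],
    [0, 0, -0.1],
    [0, 0, 0],
    [0, 0, 0]
  ],
  "roll": [0, 0, 0, 0, 0, 0, 0, 0],
  "gripper": [4, 4, 4, 4, 4, 4, 4, 4]
}}

```text
t: 32.33
tcp_pos: [650.2, 5.7, 178.5]
orientation: [-3.087, 0.581, -0.0]
ft_force: [0.6, -0.5, -2.1]
finger_gap: 48.6
```

Request:
{"fn": "arm_command", "kwargs": {
  "translation": [
    [0, 0, -0.05],
    [0, 0, 0],
    [0, 0, 0],
    [0, 0, 0],
    [0, 0, 0],
    [0, 0, 3],
    [0, 0, 4],
    [-1, 0, 4],
    [0, 0, 0],
    [0, 0, 0]
  ],
  "roll": [0, 0, 0, 0, 0, 0, 0, 0, 0, 0],
  "gripper": [4, 6.5, 6.5, 6.5, 6.5, 6.5, 6.5, 6.5, 6.5, 6.5]
}}

```text
t: 33.58
tcp_pos: [640.0, 5.7, 287.0]
orientation: [3.087, -0.581, -0.002]
ft_force: [-0.3, 0.2, -0.5]
finger_gap: 64.8
```

Run:
```python
from m import *
save('w_pb2'); f='w_pb2'; print(circ(f,650.3,5.6,24,119,126)); print(circ(f,650.3,5.6,34,103,109)); keys(f,122)
```

```text
33.62 [640.    5.7 286.5] [ 1.80e+02  1.00e-01 -2.13e+01] [-0.17  0.59  1.13  0.    1.42  1.77]
(array([650.8,   4.3,  24. ]), 121.9, 2658)
(array([650.8,   4.3,  33.9]), 106.0, 2120)
[273. 180.] 104 [663.9   4.3 121.7] ((663.39208984375, 4.198026657104492), (8.423452377319336, 7.863548755645752), 0.518595814704895)
[276. 193.] 44 [653.8   5.2 122.4] ((653.6375122070312, 5.145642280578613), (3.4167935848236084, 8.324075698852539), 89.8600845336914)
[148. 238.] 89 [656.8 117.6 121.9] ((656.1049194335938, 117.76301574707031), (8.17499828338623, 7.942441940307617), 3.7864086627960205)
[153. 248.] 40 [646.9 117.5 122.2] ((646.8107299804688, 117.73434448242188), (4.308962821960449, 7.893397808074951), 89.9007797241211)
[325. 299.] 35 [549.6   0.9 122.2] ((549.2850952148438, 0.8814654350280762), (7.596517086029053, 3.6657047271728516), 39.559303283691406)
```

Request:
{"fn": "arm_command", "kwargs": {
  "translation": [
    [-2.3, -4.85, 0],
    [-2.3, -4.85, 0],
    [-2.3, -4.85, -1],
    [-2.3, -4.85, -1],
    [-2.3, -4.85, -1],
    [-2.3, -4.85, -1],
    [0, 0, 0],
    [0, 0, 0]
  ],
  "roll": [0, 0, 0, 0, 0, 0, 0, 0],
  "gripper": [7, 7, 7, 7, 7, 7, 7, 7]
}}

```text
t: 34.62
tcp_pos: [502.3, -285.0, 247.2]
orientation: [-3.086, 0.581, 0.002]
ft_force: [0.6, 0.1, 0.5]
finger_gap: 70.0
```

Run:
```python
from m import *
save('w_pc'); f='w_pc'; im,d,c=load(f); P=cloud(d,c)
t=P.reshape(-1,3); t=t[(abs(t[:,2]-30)<2)&(t[:,0]>400)]; x,y=np.median(t[:,:2],0); print(x,y,len(t))
o=circ(f,x,y,24,27,33); print(o); x,y=o[0][:2]; keyway(f,x,y); keyway(f,x,y,r=19.5)
print(circ(f,x,y,34,12,17))
cv2.imwrite("pics/pc.png",np.hstack([ortho(f,x,y,30,30,300),ortho(f,x,y,14,40,300)]))
```

```text
34.67 [ 502.6 -284.5  247.5] [-180.     0.   -21.3] [-0.72  0.47  1.41  0.    1.25  1.22]
475.55846355807773 -286.41418277175126 1137
(array([ 474.1, -290.6,   23.9]), 30.0, 1068)
keyway 27 -45.0 0.9907854713782851
keyway 20 -42.5 0.9949433982093308
(array([ 474. , -290.7,   33.9]), 14.1, 1410)
```

View pics/pc.png

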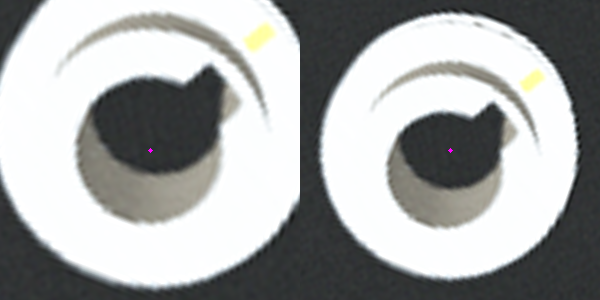

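Request:
{"fn": "arm_command", "kwargs": {
  "translation": [
    [-1.4, -0.3, -2],
    [-1.43, -0.27, -2],
    [0, 0, -3],
    [0, 0, -3],
    [0, 0, -2],
    [0, 0, 0],
    [0, 0, 0]
  ],
  "roll": [0, 0, 0, 0, 0, 0, 0],
  "gripper": [7, 7, 7, 7, 7, 7, 7]
}}

```text
t: 35.55
tcp_pos: [474.6, -290.7, 128.9]
orientation: [3.087, -0.579, 0.002]
ft_force: [-0.4, 0.6, 0.6]
finger_gap: 69.6
```

Run:
```python
from m import *
save('w_pd'); print(circ('w_pd',474,-290.7,24,27,33),circ('w_pd',474,-290.7,34,12,17))
```

```text
35.6 [ 474.5 -290.9  129. ] [ 1.80e+02 -1.00e-01 -2.13e+01] [-0.76  0.58  1.6   0.    0.97  1.18]
(array([ 474. , -290.5,   24.1]), 30.0, 2924) (array([ 473.9, -290.6,   34. ]), 14.1, 3271)
```

Request:
{"fn": "arm_command", "kwargs": {
  "translation": [
    [-0.03, 0.06, -2],
    [0, 0, -1.5],
    [0, 0, -0.75],
    [0, 0, 0],
    [0, 0, 0],
    [0, 0, 0],
    [0, 0, 0],
    [0, 0, 0],
    [0, 0, 0],
    [0, 0, 0],
    [0, 0, 0]
  ],
  "roll": [0, 0, 0, 0, 0, 0, 0, 0, 0, 0, 0],
  "gripper": [7, 7, 7, 7, 4, 4, 4, 4, 4, 4, 4]
}}

```text
t: 36.98
tcp_pos: [473.9, -290.5, 86.5]
orientation: [3.087, -0.58, 0.002]
ft_force: [-0.1, 2.7, 6.7]
finger_gap: 48.4
```

Request:
{"fn": "arm_command", "kwargs": {
  "translation": [
    [0, 0, 1],
    [0, 0, 3],
    [0, 0, 5],
    [0, 0, 5],
    [0, 0, 3],
    [0, 0, 0],
    [0, 0, 0]
  ],
  "roll": [0, 0, 0, 0, 0, 0, 0],
  "gripper": [4, 4, 4, 4, 4, 4, 4]
}}

```text
t: 37.85
tcp_pos: [473.1, -290.1, 253.8]
orientation: [-3.086, 0.581, 0.004]
ft_force: [0.0, 1.1, -3.5]
finger_gap: 48.3
```

Run:
```python
from m import *
save('w_peh'); o,zt=heldpul('w_peh'); heldway('w_peh',o,zt)
im,P=inhand('w_peh'); h=cv2.cvtColor(im,cv2.COLOR_BGR2HSV); m=(h[...,0]>20)&(h[...,0]<40)&(h[...,1]>40)&(np.hypot(P[...,0],P[...,1])<36)&(abs(P[...,2]-zt-16)<4)
q=P[m]; print("mark",len(q),np.median(q,0), np.degrees(np.arctan2(*(np.median(q,0)[:2]-o[:2])[::-1])))
im,P=inhand('w_pah'); o=[.38,.12]; h=cv2.cvtColor(im,cv2.COLOR_BGR2HSV); m=(h[...,0]>20)&(h[...,0]<40)&(h[...,1]>40)&(np.hypot(P[...,0],P[...,1])<36)&(abs(P[...,2]-72)<4)
q=P[m]; print("markA",len(q),np.median(q,0), np.degrees(np.arctan2(*(np.median(q,0)[:2]-o[:2])[::-1])))
```

```text
37.9 [ 473.1 -290.1  253.6] [-179.9    0.2  -21.3] [-0.76  0.42  1.48  0.    1.24  1.18]
z hist [(np.float64(56.0), np.int64(2821)), (np.float64(72.0), np.int64(1921)), (np.float64(57.0), np.int64(1174)), (np.float64(55.0), np.int64(680)), (np.float64(73.0), np.int64(655))]
top z 56.59518989823503 tilt deg [-0.2  -0.03] centre [-0.15  0.82 24.14] 4335
tool keyway angle 17 20.8
mark 108 [25.27136971 14.91013637 72.29983807] 29.003270067493414
markA 115 [28.41111304 -8.38427742 72.04686184] -16.87711926402236
```

Request:
{"fn": "arm_command", "kwargs": {
  "translation": [
    [2.12, 5.1, 0],
    [2.12, 5.1, 0],
    [2.12, 5.1, 0],
    [2.13, 5.1, 0],
    [2.13, 5.1, 0],
    [2.13, 5.1, 0],
    [2.13, 5.1, 0],
    [2.13, 5.05, 0],
    [0, 0, -1],
    [0, 0, -1],
    [0, 0, 0],
    [0, 0, 0]
  ],
  "roll": [9, 9, 9, 9, 9, 10, 0, 0, 0, 0, 0, 0],
  "gripper": [4, 4, 4, 4, 4, 4, 4, 4, 4, 4, 4, 4]
}}

```text
t: 39.4
tcp_pos: [643.7, 116.1, 235.6]
orientation: [3.007, 0.908, 0.0]
ft_force: [0.4, 0.1, -2.9]
finger_gap: 48.2
```

Request:
{"fn": "arm_command", "kwargs": {
  "translation": [
    [0, 0, 0],
    [0, 0, 0],
    [0, 0, 0]
  ],
  "roll": [0, 0, 0],
  "gripper": [4, 4, 4]
}}

```text
t: 39.78
tcp_pos: [643.7, 117.0, 235.6]
orientation: [3.007, 0.91, 0.0]
ft_force: [0.3, -0.9, -3.9]
finger_gap: 48.5
```

Request:
{"fn": "arm_command", "kwargs": {
  "translation": [
    [-0.05, 0.04, -0.7],
    [0, 0, -0.7],
    [0, 0, 0],
    [0, 0, 0]
  ],
  "roll": [0, 0, 0, 0],
  "gripper": [4, 4, 4, 4]
}}

```text
t: 40.28
tcp_pos: [643.3, 117.5, 221.4]
orientation: [3.007, 0.91, 0.0]
ft_force: [0.5, 0.6, -2.0]
finger_gap: 48.4
```

Run:
```python
from m import *
save('w_pf'); o,zt=heldpul('w_pf')
```

```text
40.33 [643.3 117.5 221.6] [180.   -0.   33.7] [0.   0.66 1.17 0.   1.3  0.98]
z hist [(np.float64(56.0), np.int64(2799)), (np.float64(72.0), np.int64(1949)), (np.float64(57.0), np.int64(1156)), (np.float64(55.0), np.int64(713)), (np.float64(73.0), np.int64(687))]
top z 56.5818742063489 tilt deg [-0.23 -0.05] centre [-0.54 -0.14 23.96] 4106
```

Request:
{"fn": "arm_command", "kwargs": {
  "translation": [
    [0, 0, -0.5],
    [0, 0, -0.5],
    [0, 0, -0.4],
    [0, 0, -0.4],
    [0, 0, -0.4],
    [0, 0, 0]
  ],
  "roll": [0, 0, 0, 0, 0, 0],
  "gripper": [4, 4, 4, 4, 4, 4]
}}

```text
t: 41.08
tcp_pos: [643.1, 117.5, 199.0]
orientation: [-3.007, -0.91, 0.001]
ft_force: [0.0, 0.2, -3.3]
finger_gap: 48.2
```

Request:
{"fn": "arm_command", "kwargs": {
  "translation": [
    [0, 0, -0.5],
    [0, 0, -0.5],
    [0, 0, -0.5],
    [0, 0, -0.3],
    [0, 0, -0.2],
    [0, 0, -0.1],
    [0, 0, 0],
    [0, 0, 0]
  ],
  "roll": [0, 0, 0, 0, 0, 0, 0, 0],
  "gripper": [4, 4, 4, 4, 4, 4, 4, 4]
}}

```text
t: 42.08
tcp_pos: [643.2, 117.5, 178.7]
orientation: [3.007, 0.91, 0.0]
ft_force: [-1.0, -0.1, -0.5]
finger_gap: 48.6
```

Request:
{"fn": "arm_command", "kwargs": {
  "translation": [
    [0, 0, 0],
    [0, 0, 0],
    [0, 0, 0],
    [0, 0, 0],
    [0, 0, 3],
    [0, 0, 4],
    [-2, -2, 4],
    [-2, -2, 1],
    [0, 0, 0],
    [0, 0, 0]
  ],
  "roll": [0, 0, 0, 0, 0, 0, 0, -10, -10, -5],
  "gripper": [6, 6, 6, 6, 6, 6, 6, 6, 6, 6]
}}

```text
t: 43.32
tcp_pos: [603.1, 77.2, 298.8]
orientation: [3.133, 0.231, 0.001]
ft_force: [0.8, -0.8, -1.0]
finger_gap: 59.6
```

Run:
```python
from m import *
save('w_end'); f='w_end'; snap("top","topend.png")
for x,y in((643.4,116.8),(650.3,5.6)): print(circ(f,x,y,24,119,126),circ(f,x,y,34,103,109))
im,d,c=load(f);P=cloud(d,c); t=pts(P,540,110.5,45,112,135); print("bar",cv2.minAreaRect(t[:,:2].astype(np.float32)),np.median(t[:,2])); print("flange",circ(f,540,110.5,36,97,106)); keys(f,122); keys(f,52)
```

```text
43.38 [603.1  77.3 298.6] [180.   -0.    8.3] [-0.06  0.5   1.24  0.    1.4   1.36]
(array([643. , 117.2,  23.8]), 122.0, 2715) (array([642.9, 117.2,  33.8]), 106.1, 2230)
(array([650.7,   4.6,  23.9]), 122.0, 2703) (array([650.7,   4.6,  33.8]), 106.2, 2046)
bar ((544.5850219726562, 103.45985412597656), (14.26049518585205, 45.75537109375), 32.62030029296875) 124.58514072344664
flange (array([539.9, 110.1,  35.7]), 101.0, 2507)
[242. 132.] 98 [656.1 117.7 121.8] ((655.9561767578125, 117.6644058227539), (6.923997402191162, 7.331581115722656), 7.789637088775635)
[241. 144.] 49 [647.  117.2 122.2] ((647.093505859375, 117.08562469482422), (7.8006911277771, 3.243903875350952), 3.820952892303467)
[385. 145.] 103 [663.3   4.6 121.9] ((663.1571044921875, 4.538610458374023), (8.354960441589355, 8.32243824005127), 84.79328918457031)
[382. 157.] 48 [653.4   5.1 122.3] ((653.3394775390625, 4.734634876251221), (3.738085985183716, 8.116318702697754), 86.57038879394531)
```

View pics/w_end.png

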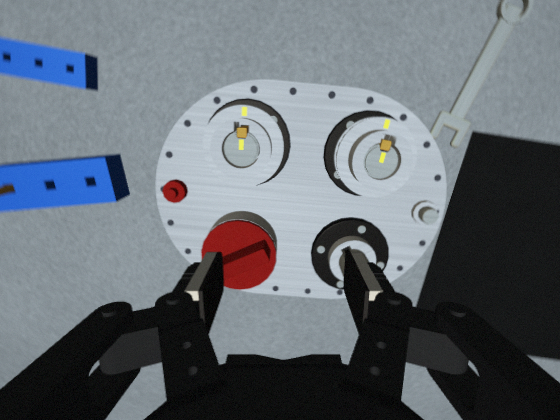

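View pics/topend.png

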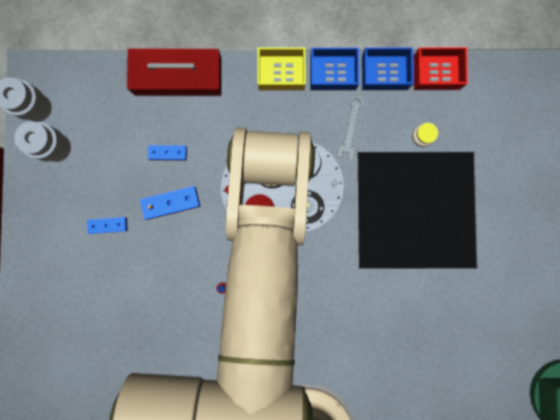

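The close view shows both pulleys home over their keys, at (241,140) and (384,150), and the locked cap at (240,250). The top view shows one key left in the block at (150,207), an empty mat, and the pot, wrench and union where they started. The robot is clear of everything, so I'm handing in.

```bash
python3 -c "
from bench import arm
print(arm.hand_in())"
```

```text
the job is handed in; nothing more can be done
None
```

The job is done and handed in, at about 43 s on the robot's clock.

**What I did**
- **Cap:** I dropped the red cap into the neck and turned it clockwise to its stop before touching any key.
- **Keys:** I stood one key in each of the two far pumps, the ones at about (643,117) and (650,6) mm.
- **Pulleys:** I slid both pulleys from the mat onto those two shafts. One had been knocked a few centimetres aside during the run, so I measured it again before gripping it.

**Last checks**

| Item | Measured | Expected |
|---|---|---|
| Cap flange top | 101.0 mm | 101 mm |
| Cap turned from its slots | about 47° | 47° |
| Both key tops | 121.8–121.9 mm | flush with shaft end at 122 mm |
| Both pulley tops | 122.0 mm | 122 mm |
| Pulley centres off shaft axis | about 0.5 and 1.1 mm | under 3 mm |

- **Other objects:** The third key is still in its block. The pot, wrench and union look unmoved, and the robot was touching nothing.
- **Disagreement:** The top camera read positions about 2 mm differently from the wrist camera, which is within its stated accuracy. I worked from the wrist camera.
- **Failed checks:** The colour search for the pulley marks failed at first, so I took the keyway angles from the dark keyway and the rim marks. The final fit of the cap's bar was no use for its centre because a finger hid part of it. The flange fit, and an earlier full view of the bar, still gave its position and angle.

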